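Lever the used filter cassettes out of a nail dust collector and pile them

TASK

Switch the dust collector's fan off first. Then lever every filter cassette that is in the collector loose with the pry bar, its blade under the orange tab and over the steel fulcrum bar (do not touch a cassette with the fingers while it is still clipped in), lift the loosened cassettes out by their ribs and set them down gently, flat and squarely one on another on the pile in the tray, feeling for its height rather than dropping or ramming them. Leave the pry bar lying on its mat and the bottles and jar undisturbed.

Things in the scene. Friction and masses are not known exactly. Their poses are not given: they have to be found in the camera images.
- collector: white nail dust collector fixed on the table, 200 (x) x 400 (y) mm, deck 50 mm above the table, ending 120 mm on the -x side of the origin. Origin: on the table below the middle bay's centre; x points from the fulcrum bar to the bays, y towards the fan switch, z up. Three bays 110 mm apart along y; a seated cassette stands 14 mm above the deck.
- fulcrum: round steel bar, 10 mm diameter, 320 mm long, on the deck along y, 90 mm on the -x side of the bay centres: the fulcrum. Origin on the deck below the middle of the bar; its top is 10 mm above the deck (60 mm above the table).
- fan (a joint): red fan toggle switch on the deck, 190 mm along +y from the collector's origin: near 0 rad, leaning to the collector's -x = on; 1.0 rad, leaning to its +x = off. It stays where it is left; light to push.
- fan_tip (a point): top end of the fan switch's lever
- bar_grip (a point): pry bar, 200 mm long, 0.15 kg: pink handle 100 mm long, 26 mm wide, 16 mm high, then a straight steel blade 100 mm long, 34 mm wide, 4.5 mm thick; undersides of handle and blade are level. Point: centre of the handle, 8 mm above the underside; x towards the blade's tip, 150 mm away; z up when it lies flat on its underside.
- bar_tip (a point): end of the pry bar's blade, at its underside
- bar: the pry bar again; origin at its underside, midway along its length, x towards the tip
- mat: grey mat 260 (x) x 130 (y) x 3 mm on the table, where the pry bar belongs. Origin at the centre of its underside.
- tray_mid (a point): centre of the tray floor, 5 mm above the table
- tray: shallow fixed aluminium tray 140 (x) x 126 (y) mm, rim 14 mm high; origin at the centre of its underside, on the table. In it, centred, same axes, a firm pile of old cassettes with a flat top of 100 (x) x 86 (y) mm. The pile's height varies and is not given: its top lies 38 to 100 mm above the table.
- polishA_c (a point): nail polish bottle, 32 mm across, 75 mm high; bystander. Point: half-way up
- polishB_c (a point): another such bottle; bystander
- jar_c (a point): glass jar 56 mm across, 50 mm high; bystander. Point: half-way up
- cA_mid (a point): centre (14 mm up) of cassette A: grey frame 100 (x) x 86 (y) x 28 mm high, 0.2 kg, walls 6 mm, filter floor 3 mm. A blue lifting rib 12 mm wide runs across the middle along y, from floor to top, 38 mm clear on both sides. On the -x side an orange pry tab, level with the top: 12 mm long, 40 wide, 5 thick, its underside 9 mm above this point and, when seated, 9 mm above the deck.
- bayA (a point): centre of the floor of bay A, 36 mm above the table, 110 mm along +y from the collector's origin, next to the fan switch; axes as the collector's. Bay 106 (x) x 93 (y) mm, 14 mm deep. A seated cassette's centre is 14 mm above this point.
- cA: cassette A, origin at the centre of its underside; None if absent (bay empty). Two sprung clips snap over beads on its y sides, 35 mm towards -x of the bay's centre; raising the tab takes 10 to 20 N. Once the tab has been raised by 10 mm or more the clips snap in under the beads and hold it up, ajar, its centre about 4 mm higher: it is then loose and lifts out freely.
- cB_mid (a point): centre (14 mm up) of cassette B: grey frame 100 (x) x 86 (y) x 28 mm high, 0.2 kg, walls 6 mm, filter floor 3 mm. A blue lifting rib 12 mm wide runs across the middle along y, from floor to top, 38 mm clear on both sides. On the -x side an orange pry tab, level with the top: 12 mm long, 40 wide, 5 thick, its underside 9 mm above this point and, when seated, 9 mm above the deck.
- bayB (a point): centre of the floor of bay B, 36 mm above the table, above the collector's origin; axes as the collector's. Bay 106 (x) x 93 (y) mm, 14 mm deep. A seated cassette's centre is 14 mm above this point.
- cB: cassette B, origin at the centre of its underside; None if absent (bay empty). Two sprung clips snap over beads on its y sides, 35 mm towards -x of the bay's centre; raising the tab takes 10 to 20 N. Once the tab has been raised by 10 mm or more the clips snap in under the beads and hold it up, ajar, its centre about 4 mm higher: it is then loose and lifts out freely.
- cC_mid (a point): centre (14 mm up) of cassette C: grey frame 100 (x) x 86 (y) x 28 mm high, 0.2 kg, walls 6 mm, filter floor 3 mm. A blue lifting rib 12 mm wide runs across the middle along y, from floor to top, 38 mm clear on both sides. On the -x side an orange pry tab, level with the top: 12 mm long, 40 wide, 5 thick, its underside 9 mm above this point and, when seated, 9 mm above the deck.
- bayC (a point): centre of the floor of bay C, 36 mm above the table, 110 mm along -y from the collector's origin; axes as the collector's. Bay 106 (x) x 93 (y) mm, 14 mm deep. A seated cassette's centre is 14 mm above this point.
- cC: cassette C, origin at the centre of its underside; None if absent (bay empty). Two sprung clips snap over beads on its y sides, 35 mm towards -x of the bay's centre; raising the tab takes 10 to 20 N. Once the tab has been raised by 10 mm or more the clips snap in under the beads and hold it up, ajar, its centre about 4 mm higher: it is then loose and lifts out freely.
There are look-alikes about, which are no part of the job. What is shaped like the cB but red is not meant.

How it is judged:
On the way, in this order (a step that is already met when the one before it is completed fails the run):
1. the fan is switched off, before any cassette is loosened (value of joint fan above 0.8 rad), for 0.2 s.
2. the pry bar bears on the fulcrum and against a cassette at once (contact force between bar and fulcrum above 1.5 N and (contact force between bar and cA above 1.5 N or contact force between bar and cB above 1.5 N or contact force between bar and cC above 1.5 N)), for 0.1 s.
3. every cassette is loose (standing ajar on its clips, or out of its bay) (not (z of cA_mid in the frame of bayA below 0.017 m and horizontal distance between cA_mid and bayA below 0.02 m) and not (z of cB_mid in the frame of bayB below 0.017 m and horizontal distance between cB_mid and bayB below 0.02 m) and not (z of cC_mid in the frame of bayC below 0.017 m and horizontal distance between cC_mid and bayC below 0.02 m)), for 0.2 s.
At the end, for the whole second after the job is handed in: Fan off (over 0.8 rad); every present cassette rests on the pile, centre within 25 mm of the pile's centre line, level within 0.08 rad, sides within 0.2 rad of parallel to the tray's; pry bar flat on its mat, its middle within 90 mm of the mat's centre; all at rest (value of joint fan above 0.8 rad and horizontal distance between bar and mat below 0.09 m and height (world z) of bar below 0.03 m and (angle between bar's own z axis and vertical below 0.15 rad or angle between bar's own z axis and vertical above 2.99 rad) and linear speed of each of bar, cA, cB, cC below 0.02 m/s and horizontal distance between each of cA_mid, cB_mid, cC_mid and tray_mid below 0.025 m and angle between each of cA, cB, cC's own z axis and vertical below 0.08 rad and height (world z) of each of cA_mid, cB_mid, cC_mid above 0.045 m and angle between the x axis of each of cA, cB, cC and the x axis of tray, either way round below 0.2 rad); the robot touches nothing.
It fails at once if a cassette gripped or pushed by the fingers while still seated in its clips ((contact force between the fingers and cA above 1.5 N and (z of cA_mid in the frame of bayA below 0.0155 m and horizontal distance between cA_mid and bayA below 0.02 m)) or (contact force between the fingers and cB above 1.5 N and (z of cB_mid in the frame of bayB below 0.0155 m and horizontal distance between cB_mid and bayB below 0.02 m)) or (contact force between the fingers and cC above 1.5 N and (z of cC_mid in the frame of bayC below 0.0155 m and horizontal distance between cC_mid and bayC below 0.02 m))).
It fails at once if a cassette dropped (falls freely by more than about 15 mm) ((linear speed of cA above 0.55 m/s and contact force between the fingers and cA below 0.1 N) or (linear speed of cB above 0.55 m/s and contact force between the fingers and cB below 0.1 N) or (linear speed of cC above 0.55 m/s and contact force between the fingers and cC below 0.1 N)).
It fails at once if the pile rammed (pressed with over 70 N) (contact force between tray and anything else above 70 N).
It fails at once if a bottle or the jar knocked away or over ((distance of polishA_c from where it was at the start of the episode above 0.03 m or angle between polishA_c's own z axis and vertical above 0.5 rad) or (distance of polishB_c from where it was at the start of the episode above 0.03 m or angle between polishB_c's own z axis and vertical above 0.5 rad) or (distance of jar_c from where it was at the start of the episode above 0.03 m or angle between jar_c's own z axis and vertical above 0.5 rad)).
Of cA, cB, cC only 2 to 3 are there at a start; the rules pass over those that are not, and their reading is None.
At some moment in a run one of bar may be knocked a few centimetres aside while the robot is not near it.
It also fails if it takes over 210 s, if anything falls off the work surface, if the arm or the gripper's body presses on something with over 40 N, if the wrist force passes 120 N, or if a joint passes its speed limit or range.

ROBOT

A 6-joint arm with a two-finger parallel gripper is mounted at the origin on the work surface. World frame = base frame: x ahead of the robot, y to its left, z up, the work surface at z = 0. Lengths are in m, angles in rad, forces in N, time in s.
With the tool pointing down it reaches from about 0.3 to 0.75 m from the base axis. Payload 8.5 kg.
Tool frame: the origin (TCP) lies between the finger pads; the fingertips stand 8 mm ahead of it and the grasp point (between the pads) lies 11 mm behind it (bot.tip_reach is the distance from the TCP to the fingertips, in m); y points along the fingers, z is the direction in which the jaws open and shut, and the axes are right-handed (so a half turn about y gives the same grasp; the last joint's range is limited). The gripper opens to 88 mm and grips with 3 to 60 N. Pads are 18 mm wide; open, the fingers measure 123 mm over their backs; the gripper's body (75 mm by 187 mm) begins 45 mm behind the grasp point.
Start: joints at [0.955, 0.381, 1.297, -0, 1.464, -0.215], TCP at [0.215, 0.506, 0.247] pointing down, gripper open.
Joint ranges: [-3.11, 3.11], [-0.89, 2.33], [0.22, 2.48], [-1.42, 4.56], [0.17, 2.85], [-2.88, 2.88]. Speed limits (rad/s): [2.39, 2.39, 3.14, 3.14, 3.14, 3.14].

INTERFACE

Orientations are given as a unit quaternion [x, y, z, w].
In Python, from plant import bot gives the robot as it stands. The module is installed in compiled form; this text tells all that it offers.
- The arm moves only by the tool drive_tool, never from a script. Its argument "rows" is one flat list of numbers, 6 for each row, row after row: the shift along the tool's x, y, z in mm, then the turn, a rotation vector about the tool's x, y, z in degrees. A call has 1 to 10 rows; each row is the pose to reach, as a shift and turn from the pose commanded when the call began, along the tool's axes at that moment; what a row does not reach only later rows make up. A row lasts 1/10 s, in which the tool goes at most 50 mm and 8.59 degrees, less where a joint would pass 70% of its speed; a pose out of reach is approached as far as the arm can. A call with a gripper value outside its range is refused whole. "hand" is the closure, from 0 (fully open) to 1 (shut), set as the call begins (left out, the last holds). The fingers move at their own pace and stop on an object; the grip force is fixed at half the most. Time passes only in rows, so rows that repeat a pose let the fingers close. It gives the time, the measured TCP pose, the force and the opening at its end, in the units of the state.
- bot.get_obs(): the state, without advancing time (a new reading comes with each control period).
- bot.camera(name): name is "side" or "top" or "wrist"; returns a dict with "image" (400x640x3 uint8, blue, green, red), "fx", "fy", "cx", "cy" (pixels), "T" (4x4, takes a point from camera to world coordinates). Camera axes: x right, y down, z forward; pixel columns grow to the right and rows downward; lengths in m; the calibration is good to about 2 mm. A picture is of the moment at which its call begins. There is no depth.
- bot.close_job(): hands the job in, once; it reports no verdict.
The state is a dict: "t": time; "q": joint angles; "qvel": joint speeds; "joint_torque": joint torques, N m; "ee_pos": TCP position; "eef_rot": TCP orientation; "ft_force": force on the tool from outside, world axes, zero at the start; "wrist_torque": the same for the moment, N m; "width": opening from 0.0 (shut) to 1.0 (fully open).
Only numpy, scipy, OpenCV 4.12 (cv2) and the standard library are available. Lean on these libraries where they do the work, as an engineer would, in place of code of your own. Each camera call takes 0.05 s, during which the arm holds its last target.

## Working session

There is one attempt and no reset: what is moved stays moved. The work goes in short steps, Python scripts to look and compute and a tool call to move; the robot and the scene stay as the last step left them, time stands still between calls to the robot, and variables do not carry over. Pictures are saved under pics/ and viewed, and the job is handed in when it is done.

Besides the shell and the picture viewer there is one more tool, called after "Request:" as name(argument=value, ...) on one line, values as JSON. drive_tool: Moves the arm, as the interface text tells. Its arguments: {"type":"object","properties":{"rows":{"type":"array","items":{"type":"number"}},"hand":{"type":"number"}},"required":["rows"]}

```bash
mkdir -p pics; ls; python3 - <<'E'
from plant import bot
import cv2
o=bot.get_obs();print(o)
for n in ["side","top","wrist"]:
    c=bot.camera(n);cv2.imwrite(f"pics/{n}0.png",c["image"]);print(n,c["fx"],c["fy"],c["cx"],c["cy"]);print(c["T"].round(4).tolist())
E
```

```text
pics
{'t': 0.0, 'q': array([ 9.54694701e-01,  3.81157387e-01,  1.29824786e+00,  1.53054230e-05,
        1.46357813e+00, -2.15291849e-01]), 'qvel': array([ 2.31580669e-04, -2.41285589e-04, -8.43013236e-04, -4.49364408e-05,
        3.91501717e-04, -8.76531041e-05]), 'joint_torque': array([-1.39613639e-03, -4.37932134e+01, -2.24550712e+01,  7.12427823e-02,
        3.52677063e-02, -1.11534523e-04]), 'ee_pos': array([0.21442801, 0.50619083, 0.24616284]), 'eef_rot': array([ 0.69340215, -0.14096503,  0.14055807, -0.69250686]), 'ft_force': array([ 0.01082682, -0.19309406,  0.18410578]), 'wrist_torque': array([ 0.01105525, -0.01702599, -0.00537738]), 'width': 0.9999679101894106}
side 482.6866056566522 482.6866056566522 315.2084701428923 199.36197403679623
[[0.6675, -0.5279, 0.5252, -0.1069], [-0.7446, -0.4794, 0.4645, -0.6264], [0.0065, -0.7011, -0.713, 0.957], [0.0, 0.0, 0.0, 1.0]]
top 376.92442409021965 376.92442409021965 323.99544162151955 196.7084732918715
[[0.0021, -0.996, 0.0899, 0.4224], [-0.9999, -0.003, -0.0103, -0.065], [0.0106, -0.0898, -0.9959, 1.1298], [0.0, 0.0, 0.0, 1.0]]
wrist 319.0381732725579 319.0381732725579 316.2673402673455 203.3172548691162
[[0.3897, 0.8909, 0.2334, 0.1545], [0.9209, -0.3765, -0.1007, 0.5319], [-0.0019, 0.2542, -0.9672, 0.3842], [0.0, 0.0, 0.0, 1.0]]
```

View pics/side0.png

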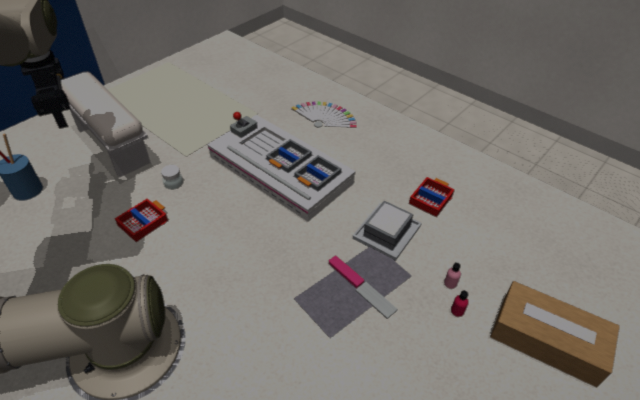

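View pics/top0.png

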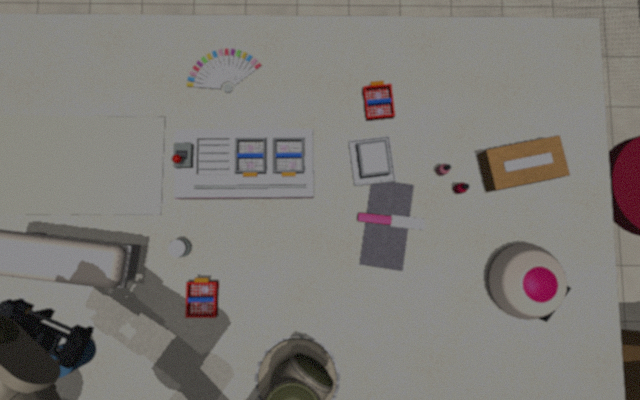

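View pics/wrist0.png

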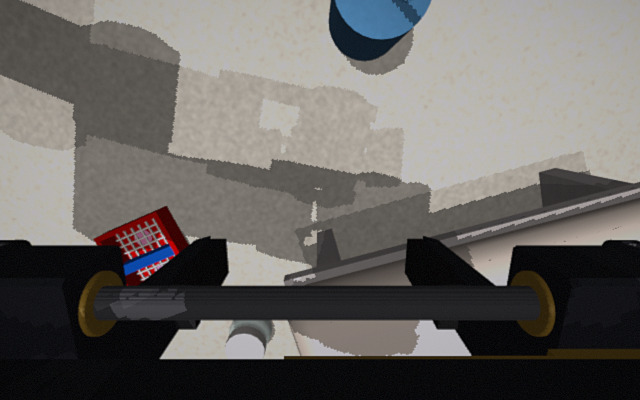

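```bash
cat > h.py <<'E'
import numpy as np,cv2
from scipy.spatial.transform import Rotation as R
def crop(src,dst,x0,y0,x1,y1,s):
    im=cv2.imread(src)[y0:y1,x0:x1]; im=cv2.resize(im,None,fx=s,fy=s,interpolation=cv2.INTER_CUBIC)
    cv2.imwrite(dst,im)
K={"side":(482.6866,315.2085,199.362),"top":(376.9244,323.9954,196.7085),"wrist":(319.03817,316.26734,203.31725)}
T={"side":np.array([[0.6675,-0.5279,0.5252,-0.1069],[-0.7446,-0.4794,0.4645,-0.6264],[0.0065,-0.7011,-0.713,0.957],[0,0,0,1]]),
"top":np.array([[0.0021,-0.996,0.0899,0.4224],[-0.9999,-0.003,-0.0103,-0.065],[0.0106,-0.0898,-0.9959,1.1298],[0,0,0,1]])}
def ray(n,uv,Tm=None):
    f,cx,cy=K[n];Tm=T[n] if Tm is None else Tm
    d=Tm[:3,:3]@np.array([(uv[0]-cx)/f,(uv[1]-cy)/f,1]);return Tm[:3,3],d/np.linalg.norm(d)
def tri(rays):
    A=np.zeros((3,3));b=np.zeros(3)
    for o,d in rays:
        P=np.eye(3)-np.outer(d,d);A+=P;b+=P@o
    p=np.linalg.solve(A,b);res=[np.linalg.norm((np.eye(3)-np.outer(d,d))@(p-o)) for o,d in rays]
    return p,max(res)
def atz(n,uv,z,Tm=None):
    o,d=ray(n,uv,Tm);return o+d*(z-o[2])/d[2]
def proj(n,p,Tm=None):
    f,cx,cy=K[n];Tm=T[n] if Tm is None else Tm
    c=Tm[:3,:3].T@(np.asarray(p)-Tm[:3,3]);return np.array([f*c[0]/c[2]+cx,f*c[1]/c[2]+cy])
def snap(name,dst):
    from plant import bot
    c=bot.camera(name);cv2.imwrite(dst,c["image"]);return c
E
python3 - <<'E'
from h import *
crop("pics/top0.png","pics/t0a.png",165,120,325,205,5)
crop("pics/top0.png","pics/t0b.png",340,120,480,280,4)
crop("pics/side0.png","pics/s0a.png",200,100,360,215,5)
crop("pics/side0.png","pics/s0b.png",290,180,480,335,4)
E
```

```text
(no output)
```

View pics/t0a.png

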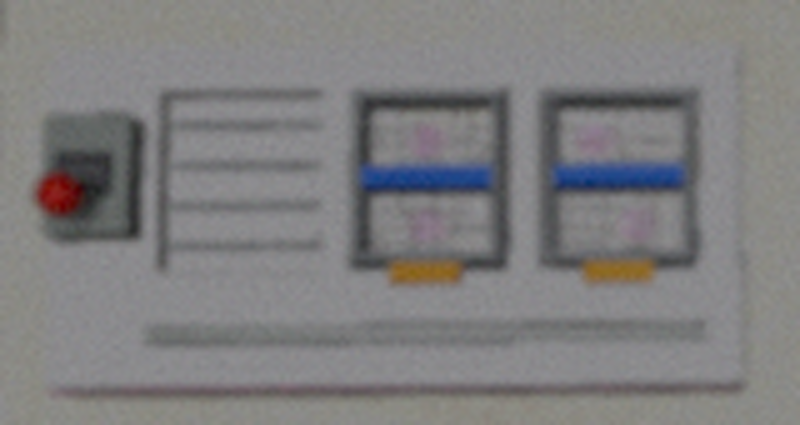

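View pics/t0b.png

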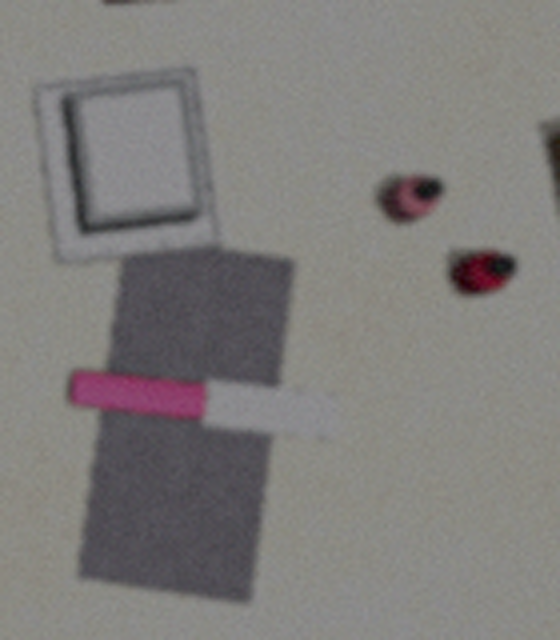

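View pics/s0a.png

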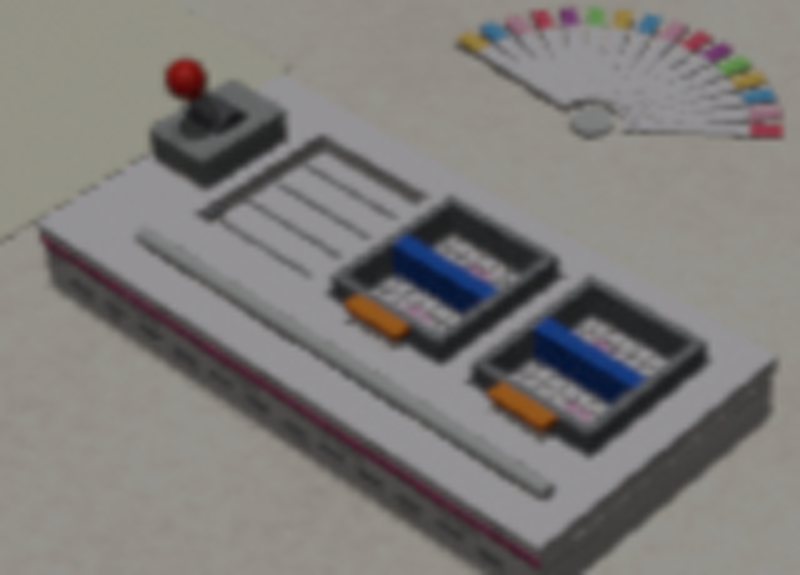

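View pics/s0b.png

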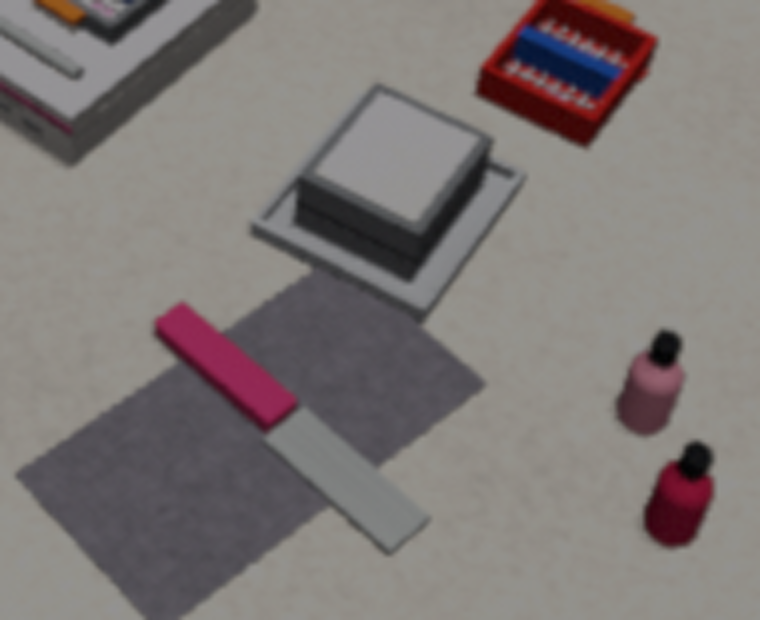

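```bash
python3 - <<'E'
from h import *
def t(u,v):return (165+u/5,120+v/5)
def s(u,v):return (200+u/5,100+v/5)
def tb(u,v):return (340+u/4,120+v/4)
def sb(u,v):return (290+u/4,180+v/4)
P={"ball":(t(59,195),s(186,78)),
"nearL":(t(50,388),s(40,232)),"nearR":(t(742,385),s(540,560)),"farR":(t(740,42),s(778,360)),
"fulL":(t(147,332),s(143,235)),"fulR":(t(706,330),s(547,490)),
"tabBL":(t(390,284),s(346,305)),"tabBR":(t(462,284),s(402,336)),
"tabCL":(t(585,283),s(489,393)),"tabCR":(t(654,282),s(548,424)),
"ribBL":(t(361,177),s(400,240)),"ribBR":(t(492,177),s(492,288)),
"ribCL":(t(553,176),s(543,325)),"ribCR":(t(685,176),s(642,382)),
}
for k,(a,b) in P.items():
    p,r=tri([ray("top",a),ray("side",b)]);print(k,p.round(4),round(r,4))
Q={"pileFL":(tb(70,95),sb(378,88)),"pileFR":(tb(188,82),sb(492,142)),"pileNL":(tb(83,230),sb(300,180)),"pileNR":(tb(200,215),sb(415,227)),
"trayFL":(tb(35,85),sb(378,85)),"trayFR":(tb(197,68),sb(524,175)),"trayNL":(tb(60,262),sb(252,228)),"trayNR":(tb(218,245),sb(422,315)),
"matFR":(tb(295,258),sb(485,382)),"matNL":(tb(80,578),sb(18,473)),"matNR":(tb(250,602),sb(155,620)),
"hndA":(tb(70,405),sb(155,325)),"hndB":(tb(75,370),sb(183,303)),"joinF":(tb(207,380),sb(298,403)),"joinN":(tb(204,418),sb(268,430)),"tipF":(tb(335,400),sb(428,520)),"tipN":(tb(333,437),sb(390,552)),
}
for k,(a,b) in Q.items():
    p,r=tri([ray("top",a),ray("side",b)]);print(k,p.round(4),round(r,4))
E
```

```text
ball [0.6163 0.3242 0.1146] 0.0008
nearL [0.5169 0.3533 0.0421] 0.0004
nearR [ 0.5203 -0.0461  0.0412] 0.0008
farR [ 0.7221 -0.0436  0.0441] 0.0002
fulL [0.5484 0.295  0.0529] 0.0004
fulR [ 0.55   -0.0251  0.0564] 0.0
tabBL [0.576  0.1537 0.0634] 0.0015
tabBR [0.5768 0.1118 0.0646] 0.0027
tabCL [0.5764 0.0429 0.0649] 0.0011
tabCR [0.5778 0.0027 0.0665] 0.0023
ribBL [0.6376 0.1719 0.063 ] 0.0013
ribBR [0.6359 0.0961 0.0712] 0.0007
ribCL [0.6394 0.0619 0.0614] 0.0018
ribCR [ 0.6381 -0.0134  0.0658] 0.0009
pileFL [ 0.6768 -0.1748  0.048 ] 0.0014
pileFR [ 0.685  -0.2597  0.0513] 0.0
pileNL [ 0.5784 -0.1847  0.0465] 0.0027
pileNR [ 0.5869 -0.2667  0.0589] 0.0014
trayFL [ 0.6951 -0.1563  0.0226] 0.0083
trayFR [ 0.7066 -0.275   0.0127] 0.0019
trayNL [ 0.5578 -0.1695  0.0064] 0.0002
trayNR [ 0.5723 -0.2899  0.0063] 0.0016
matFR [ 0.5616 -0.3472  0.0016] 0.0008
matNL [ 0.3239 -0.1837  0.0055] 0.0007
matNR [ 0.3055 -0.3063  0.0111] 0.0016
hndA [ 0.4515 -0.1767  0.0142] 0.0013
hndB [ 0.4764 -0.1796  0.0148] 0.0
joinF [ 0.4684 -0.277   0.0114] 0.0014
joinN [ 0.4409 -0.2751  0.0114] 0.0004
tipF [ 0.4561 -0.3761  0.0051] 0.0017
tipN [ 0.4273 -0.373   0.0037] 0.0002
```

```bash
cat >> h.py <<'E'
def pose():
    from plant import bot
    o=bot.get_obs();return o,np.array(o["ee_pos"]),R.from_quat(o["eef_rot"])
def Rdown(psi,pitch=0.0):
    # tool y down, z (opening) horizontal at angle psi from world x (deg); pitch about tool z (deg)
    z=np.array([np.cos(np.radians(psi)),np.sin(np.radians(psi)),0]);y=np.array([0,0,-1.]);x=np.cross(y,z)
    return R.from_matrix(np.stack([x,y,z],1))*R.from_rotvec([0,0,np.radians(pitch)])
def to(p,Rt=None):
    o,p0,R0=pose();Rt=R0 if Rt is None else Rt
    d=R0.inv().apply(np.asarray(p)-p0)*1000;w=np.degrees((R0.inv()*Rt).as_rotvec())
    print("from",p0.round(4),"shift",d.round(1),"turn",w.round(2),"rows",np.ceil(max(np.linalg.norm(d)/50,np.linalg.norm(w)/8.59)))
def stat():
    o,p,Rt=pose();print("t",round(o["t"],2),"p",p.round(4),"q",o["q"].round(2),"F",o["ft_force"].round(1),"w",round(o["width"],3));print(Rt.as_matrix().round(3).tolist())
E
python3 - <<'E'
from h import *
stat()
o,p,Rt=pose()
z=Rt.as_matrix()[:,2];print(np.degrees(np.arctan2(z[1],z[0])))
for psi in (90,-90,0): 
    print(psi);to([.585,.324,.2],Rdown(psi))
print(atz("top",(179,245),.05),atz("side",(172,170),.05),"arm",atz("top",(140,247),.1),atz("top",(125,280),.1))
E
```

```text
t 0.15 p [0.2145 0.5063 0.2463] q [ 0.95  0.38  1.3   0.    1.46 -0.22] F [ 0.3 -0.4  0.6] w 0.997
[[0.921, -0.001, 0.39], [-0.39, -0.001, 0.921], [-0.0, -1.0, -0.001]]
67.0398736288974
90
from [0.2145 0.5063 0.2463] shift [412.3  46.2 -23.2] turn [ 5.000e-02 -2.296e+01 -2.000e-02] rows 9.0
-90
from [0.2145 0.5063 0.2463] shift [412.3  46.2 -23.2] turn [3.0000e-02 1.5704e+02 7.0000e-02] rows 19.0
0
from [0.2145 0.5063 0.2463] shift [412.3  46.2 -23.2] turn [6.000e-02 6.704e+01 2.000e-02] rows 9.0
[0.38128341 0.33421521 0.05      ] [0.37780738 0.33766517 0.05      ] arm [0.3776551  0.42029081 0.1       ] [0.29001094 0.45621129 0.1       ]
```

Request:
drive_tool(rows=[40, -30, 0, 0, -3, 0, 90, -50, 0, 0, -10, 0, 140, -50, -5, 0, -16, 0, 190, -50, -10, 0, -23, 0, 240, -50, -14, 0, -23, 0, 290, -50, -17, 0, -23, 0, 340, -30, -20, 0, -23, 0, 370, 0, -22, 0, -23, 0, 390, 40, -23, 0, -23, 0, 390, 40, -23, 0, -23, 0], hand=1)

```text
t: 1.15
ee_pos: [0.5649, 0.3306, 0.2003]
eef_rot: [0.709, -0.005, -0.003, -0.706]
ft_force: [-0.5, 0.0, -0.6]
width: 0.118
```

```bash
python3 - <<'E'
from h import *
stat(); to([.592,.324,.108],Rdown(90))
snap("side","pics/s1.png");crop("pics/s1.png","pics/s1a.png",150,30,310,150,5)
E
```

```text
t 1.15 p [0.5649 0.3306 0.2003] q [ 0.35  0.6   1.05 -0.    1.5  -1.22] F [-0.5  0.  -0.6] w 0.118
[[1.0, -0.01, 0.003], [-0.003, -0.004, 1.0], [-0.01, -1.0, -0.004]]
from [0.5649 0.3306 0.2003] shift [28.1 92.1 -6.2] turn [ 0.23 -0.15 -0.59] rows 2.0
```

View pics/s1a.png

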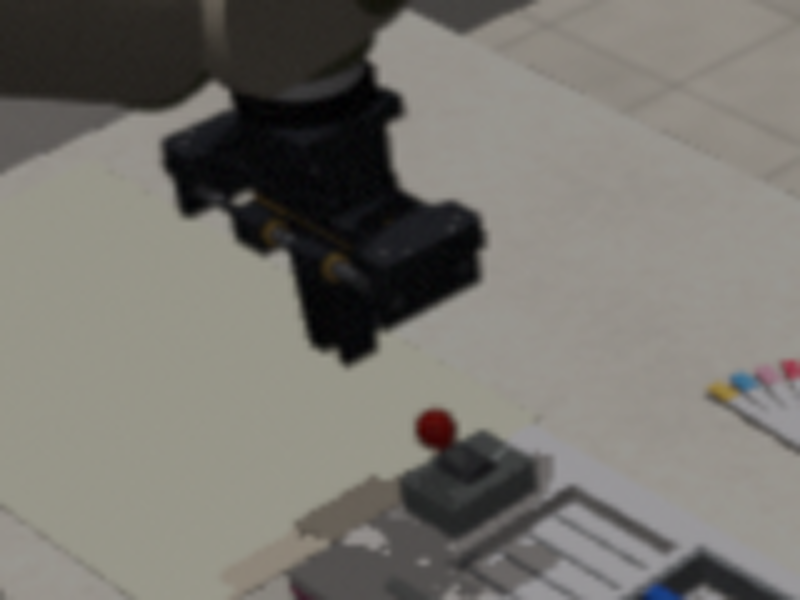

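Request:
drive_tool(rows=[15, 50, -6, 0, 0, 0, 15, 92, -6, 0, 0, 0, 25, 94, -6, 0, 0, 0, 35, 94, -6, 0, 0, 0, 45, 94, -6, 0, 0, 0, 55, 94, -6, 0, 0, 0, 65, 94, -6, 0, 0, 0, 75, 94, -6, 0, 0, 0, 83, 94, -6, 0, 0, 0, 83, 94, -6, 0, 0, 0])

```text
t: 2.2
ee_pos: [0.6387, 0.3289, 0.1172]
eef_rot: [0.708, -0.006, -0.009, -0.706]
ft_force: [-50.5, -8.2, 21.1]
width: 0.005
```

```bash
python3 - <<'E'
from h import *
stat()
snap("side","pics/s2.png");crop("pics/s2.png","pics/s2a.png",150,30,310,150,5)
E
```

```text
t 2.2 p [0.6387 0.3289 0.1172] q [ 0.31  0.79  0.92  0.    1.46 -1.27] F [-50.5  -8.2  21.1] w 0.005
[[1.0, -0.022, -0.005], [0.005, -0.003, 1.0], [-0.022, -1.0, -0.003]]
```

View pics/s2a.png

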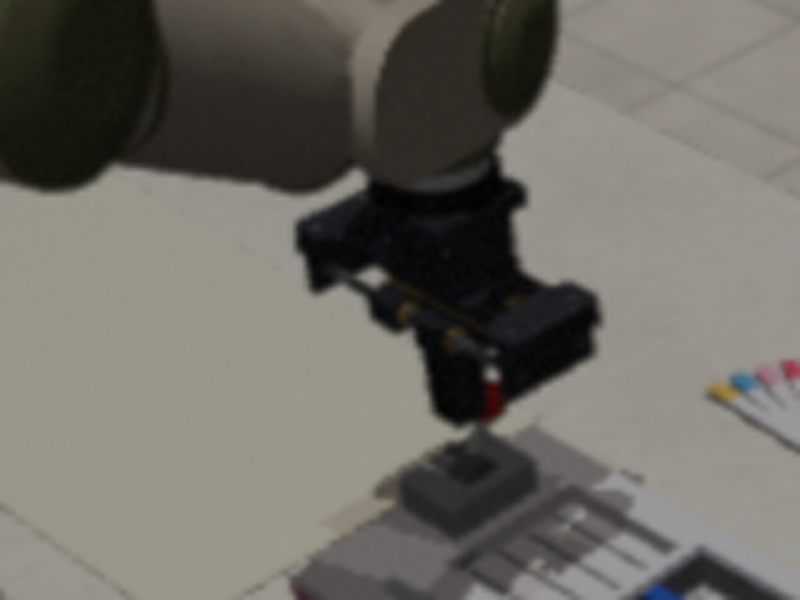

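Request:
drive_tool(rows=[-15, 0, 0, 0, 0, 0, -35, 0, 0, 0, 0, 0, -45, -40, 0, 0, 0, 0, -55, -85, 0, 0, 0, 0, -80, -110, -40, 0, 8, 0, -100, -110, -85, 0, 16, 0, -120, -110, -130, 0, 24, 0, -140, -110, -175, 0, 32, 0, -150, -110, -220, 0, 40, 0, -160, -110, -260, 0, 48, 0], hand=0)

```text
t: 3.25
ee_pos: [0.488, 0.0659, 0.227]
eef_rot: [-0.645, 0.287, -0.291, 0.646]
ft_force: [0.2, -0.4, 0.1]
width: 0.888
```

```bash
python3 - <<'E'
from h import *
stat()
snap("side","pics/s3.png");crop("pics/s3.png","pics/s3a.png",150,30,310,150,5)
snap("top","pics/t3.png");crop("pics/t3.png","pics/t3b.png",340,120,480,280,4)
E
```

```text
t 3.25 p [0.488  0.0659 0.227 ] q [-0.11  0.29  1.49 -0.    1.35 -0.84] F [ 0.2 -0.4  0.1] w 0.888
[[0.666, 0.006, 0.746], [-0.746, -0.001, 0.666], [0.005, -1.0, 0.004]]
```

View pics/s3.png

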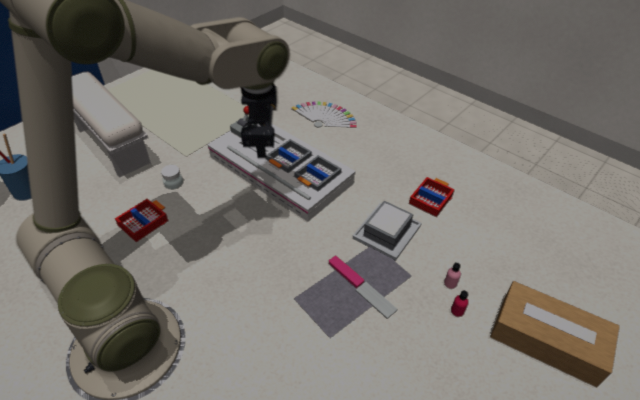

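View pics/t3b.png

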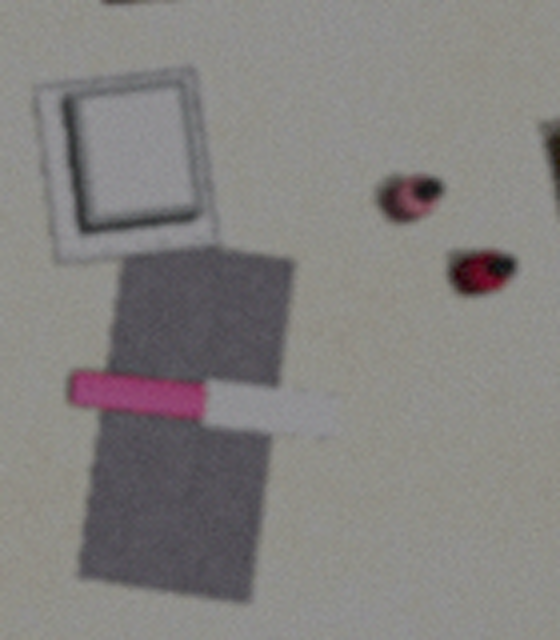

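```bash
python3 - <<'E'
from h import *
def tb(u,v):return (340+u/4,120+v/4)
def sb(u,v):return (290+u/4,180+v/4)
for a,b in ((tb(72,388),sb(169,314)),(tb(206,399),sb(283,416))):
    print(atz("top",a,.019).round(4),atz("side",b,.019).round(4))
to([.459,-.2275,.10],Rdown(-6.4))
E
```

```text
[ 0.4629 -0.1768  0.019 ] [ 0.4616 -0.1807  0.019 ]
[ 0.4551 -0.2757  0.019 ] [ 0.4496 -0.2781  0.019 ]
from [0.4882 0.0641 0.227 ] shift [ 198.   127.2 -216. ] turn [-0.31 48.03  0.18] rows 7.0
```

Request:
drive_tool(rows=[198, 127, -216, 0, 48, 0, 198, 127, -216, 0, 48, 0, 198, 127, -216, 0, 48, 0, 198, 127, -216, 0, 48, 0, 198, 127, -216, 0, 48, 0, 198, 127, -216, 0, 48, 0, 198, 127, -216, 0, 48, 0, 198, 127, -216, 0, 48, 0, 198, 127, -216, 0, 48, 0])

```text
t: 4.25
ee_pos: [0.4614, -0.2245, 0.0977]
eef_rot: [0.473, -0.524, 0.526, -0.474]
ft_force: [0.5, 0.4, 0.3]
width: 0.998
```

```bash
python3 - <<'E'
from h import *
stat()
c=snap("wrist","pics/w4.png")
np.save("w4T.npy",c["T"])
snap("side","pics/s4.png")
to([.4573,-.228,.014],Rdown(-6.4))
E
```

```text
t 4.25 p [ 0.4614 -0.2245  0.0977] q [-0.68  0.48  1.62  0.    1.04 -0.58] F [0.5 0.4 0.3] w 0.998
[[-0.103, 0.003, 0.995], [-0.995, -0.002, -0.103], [0.001, -1.0, 0.003]]
from [ 0.4611 -0.2237  0.0974] shift [ 4.6 83.4 -3.6] turn [-0.13  0.57  0.07] rows 2.0
```

View pics/w4.png

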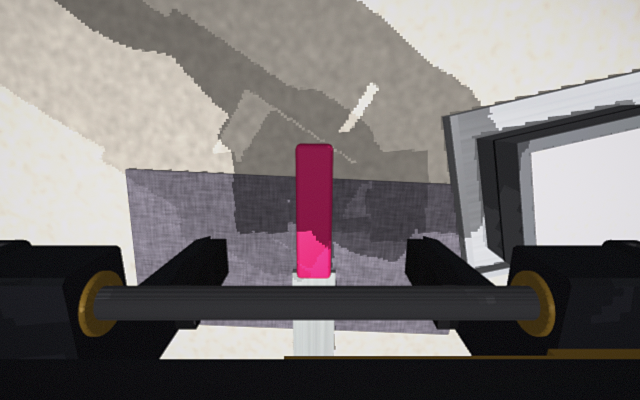

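View pics/s4.png

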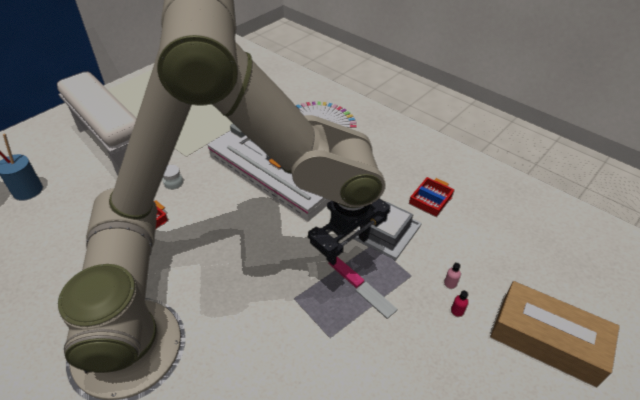

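```bash
python3 - <<'E'
from h import *
Tm=np.load("w4T.npy")
for uv in ((297,146),(332,146),(298,277),(333,277),(315,211)): print(uv,atz("wrist",uv,.019,Tm).round(4))
E
```

```text
(297, 146) [ 0.4535 -0.1757  0.019 ]
(332, 146) [ 0.4768 -0.1781  0.019 ]
(298, 277) [ 0.4429 -0.2719  0.019 ]
(333, 277) [ 0.4689 -0.2746  0.019 ]
(315, 211) [ 0.4608 -0.2221  0.019 ]
```

Request:
drive_tool(rows=[0, 40, 0, 0, 0, 0, 0, 75, 0, 0, 0, 0, 0, 83, 0, 0, 0, 0, 0, 83, 0, 0, 0, 0, 0, 83, 0, 0, 0, 0])

```text
t: 4.85
ee_pos: [0.4609, -0.2244, 0.0141]
eef_rot: [0.474, -0.524, 0.526, -0.474]
ft_force: [0.1, 0.1, 0.8]
width: 0.998
```

Request:
drive_tool(rows=[0, 0, 0, 0, 0, 0, 0, 0, 0, 0, 0, 0, 0, 0, 0, 0, 0, 0, 0, 0, 0, 0, 0, 0, 0, 0, 0, 0, 0, 0, 0, 0, 0, 0, 0, 0], hand=1)

```text
t: 5.45
ee_pos: [0.46, -0.2247, 0.0128]
eef_rot: [-0.473, 0.525, -0.525, 0.473]
ft_force: [-0.4, 0.4, 0.1]
width: 0.479
```

Request:
drive_tool(rows=[0, 0, 0, 0, 0, 0, 0, 0, 0, 0, 0, 0, 0, 0, 0, 0, 0, 0, 0, 0, 0, 0, 0, 0, 0, 0, 0, 0, 0, 0, 0, 0, 0, 0, 0, 0])

```text
t: 6.05
ee_pos: [0.46, -0.2247, 0.0127]
eef_rot: [-0.473, 0.525, -0.525, 0.473]
ft_force: [0.0, -0.7, -0.5]
width: 0.293
```

```bash
cat >> h.py <<'E'
TIP=np.array([.150,.0097,0])
def tcp_for_tip(tip,Rt,off=None):
    return np.asarray(tip)-Rt.apply(TIP if off is None else off)
E
python3 - <<'E'
from h import *
Rt=Rdown(90.5,17)
p=tcp_for_tip([.562,.0237,.10],Rt);print(p);to(p,Rt)
to([.41,-.1,.18],Rdown(90))
E
```

```text
[0.42139565 0.02247296 0.15313191]
from [ 0.46   -0.2247  0.0127] shift [-241.8 -140.4  -64.1] turn [-14.3  -95.68  12.77] rows 12.0
from [ 0.46   -0.2247  0.0127] shift [-118.8 -167.3  -62.7] turn [  0.   -95.96  -0.  ] rows 12.0
```

Request:
drive_tool(rows=[0, -40, 0, 0, 0, 0, 0, -85, 0, 0, 0, 0, 0, -130, 0, 0, 0, 0, -20, -165, -10, 0, -8, 0, -40, -167, -20, 0, -16, 0, -60, -167, -30, 0, -24, 0, -75, -167, -40, 0, -32, 0, -90, -167, -50, 0, -40, 0, -105, -167, -57, 0, -48, 0, -118, -167, -62, 0, -56, 0])

```text
t: 7.05
ee_pos: [0.4099, -0.0999, 0.1796]
eef_rot: [-0.665, 0.24, -0.239, 0.665]
ft_force: [-0.3, -0.8, -1.5]
width: 0.29
```

```bash
python3 - <<'E'
from h import *
stat()
Rt=Rdown(90.5,17)
p=tcp_for_tip([.562,.0237,.10],Rt);to(p,Rt)
to([.42,.0225,.18],Rdown(90.5))
E
```

```text
t 7.05 p [ 0.4099 -0.0999  0.1796] q [-0.52  0.23  1.74  0.    1.17 -1.4 ] F [-0.3 -0.8 -1.5] w 0.29
[[0.77, -0.001, 0.638], [-0.638, 0.0, 0.77], [-0.001, -1.0, 0.0]]
from [ 0.4099 -0.0999  0.1796] shift [-69.2  26.6 101.6] turn [ -5.97 -39.83  16.26] rows 6.0
from [ 0.4099 -0.0999  0.1796] shift [-70.3  -0.3 100.7] turn [-1.000e-02 -4.013e+01 -4.000e-02] rows 5.0
```

Request:
drive_tool(rows=[-69, 27, 101, -6, -39.8, 16.3, -69, 27, 101, -6, -39.8, 16.3, -69, 27, 101, -6, -39.8, 16.3, -69, 27, 101, -6, -39.8, 16.3, -69, 27, 101, -6, -39.8, 16.3, -69, 27, 101, -6, -39.8, 16.3, -69, 27, 101, -6, -39.8, 16.3, -69, 27, 101, -6, -39.8, 16.3])

```text
t: 7.85
ee_pos: [0.4223, 0.0208, 0.1528]
eef_rot: [0.7, -0.105, -0.104, -0.699]
ft_force: [-0.1, 0.0, -2.2]
width: 0.294
```

```bash
python3 - <<'E'
from h import *
stat()
snap("side","pics/s5.png");crop("pics/s5.png","pics/s5a.png",190,80,350,200,5)
snap("top","pics/t5.png");crop("pics/t5.png","pics/t5a.png",170,120,330,240,5)
o,p,Rt=pose();t=p+Rt.apply(TIP);print(t,proj("side",t),proj("top",t))
for s in(-17,17):
    t=p+Rt.apply(TIP+[0,0,s/1000]);print(proj("side",t)*5-[950,400],proj("top",t)*5-[850,600])
E
```

```text
t 7.85 p [0.4223 0.0208 0.1528] q [-0.2   0.39  1.62 -0.06  1.42 -1.75] F [-0.1  0.  -2.2] w 0.294
[[0.956, -0.292, 0.001], [-0.001, -0.001, 1.0], [-0.292, -0.956, -0.001]]
[0.56300139 0.02066212 0.09988393] [299.84580445 175.3259885 ] [289.016838   179.33845766]
[573.08318136 491.50659789] [625.98520231 296.78492137]
[525.67157123 461.93832919] [564.17385184 296.59962728]
```

View pics/s5a.png

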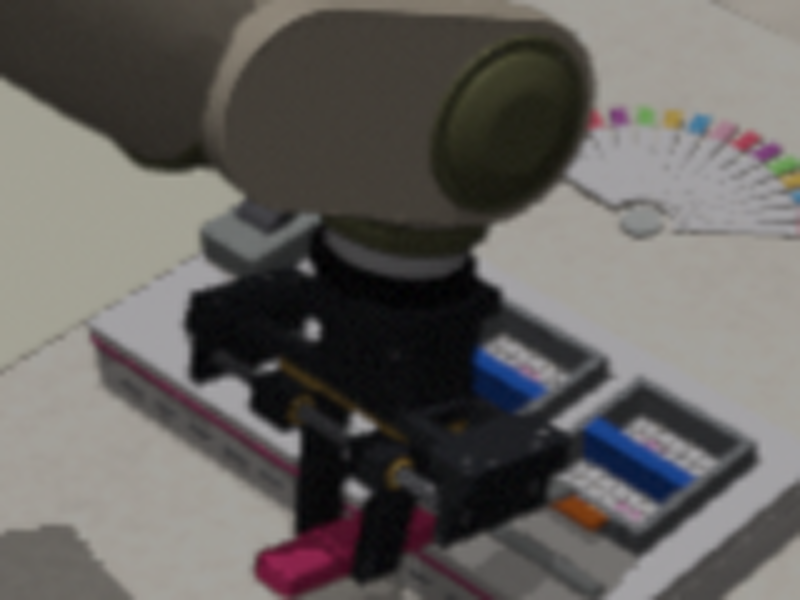

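View pics/t5a.png

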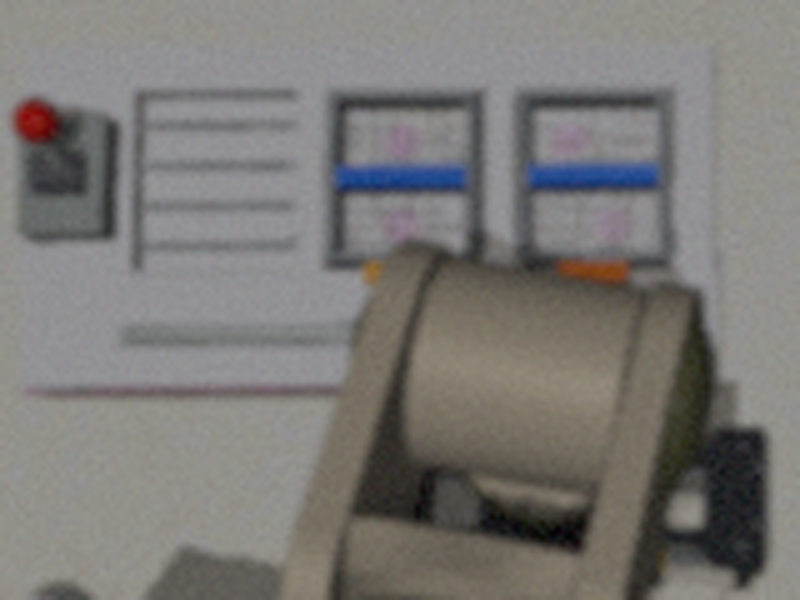

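```bash
python3 - <<'E'
from h import *
c=snap("wrist","pics/w5.png");np.save("w5T.npy",c["T"])
o,p,Rt=pose()
for q in ([150,9.7,-17],[150,9.7,17],[50,9.7,-17],[150,5.2,-17],[150,5.2,17],[50,5.2,17]):
    print(q,proj("wrist",p+Rt.apply(np.array(q)/1000),c["T"]).round(1))
print("tabC",proj("wrist",[.576,.0437,.064],c["T"]),proj("wrist",[.576,.0037,.064],c["T"]))
E
```

```text
[150, 9.7, -17] [288.8 478.9]
[150, 9.7, 17] [343.7 479. ]
[50, 9.7, -17] [284.7 340.4]
[150, 5.2, -17] [288.1 487. ]
[150, 5.2, 17] [344.3 487.1]
[50, 5.2, 17] [348.5 346.2]
tabC [347.7375559  456.85160964] [292.94641901 456.74905413]
```

View pics/w5.png

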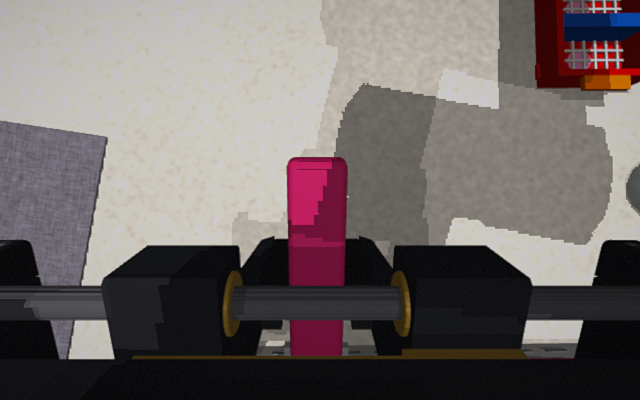

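```bash
python3 - <<'E'
from h import *
Tm=np.load("w5T.npy")
o,p,Rt=pose()
for q in ([-50,-6.3,-13],[-50,-6.3,13],[-50,9.7,13],[-50,9.7,-13],[-20,-6.3,13],[-20,-6.3,-13],[-48,-6.3,0],[-52,-6.3,0]):
    print(q,proj("wrist",p+Rt.apply(np.array(q)/1000),Tm).round(1))
crop("pics/w5.png","pics/w5c.png",250,140,390,260,5)
E
```

```text
[-50, -6.3, -13] [284.5 157.9]
[-50, -6.3, 13] [347.7 157.9]
[-50, 9.7, 13] [344.4 153.9]
[-50, 9.7, -13] [287.9 153.9]
[-20, -6.3, 13] [346.  227.1]
[-20, -6.3, -13] [286.3 227.1]
[-48, -6.3, 0] [316.1 162.8]
[-52, -6.3, 0] [316.1 153. ]
```

View pics/w5c.png

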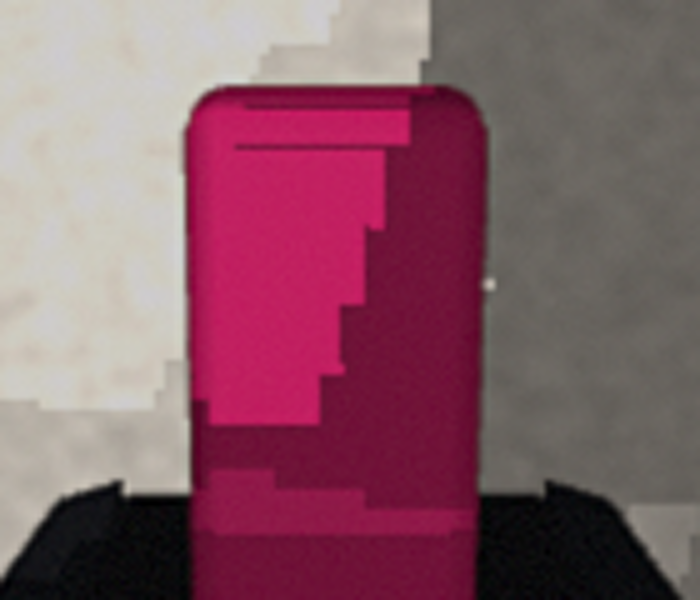

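```bash
python3 - <<'E'
from h import *
Rt=Rdown(90.5,22)
p=tcp_for_tip([.571,.0237,.060],Rt);print(p);to(p,Rt)
E
```

```text
[0.43556126 0.02251804 0.12518467]
from [0.4224 0.0207 0.153 ] shift [20.7 22.7  1.9] turn [-0.09 -0.45  5.03] rows 1.0
```

Request:
drive_tool(rows=[10.5, 11, 1, 0, -0.2, 2.5, 20.7, 22.7, 2, 0, -0.4, 5, 20.7, 22.7, 2, 0, -0.4, 5, 20.7, 22.7, 2, 0, -0.4, 5])

```text
t: 8.4
ee_pos: [0.4355, 0.0228, 0.1251]
eef_rot: [0.694, -0.132, -0.138, -0.694]
ft_force: [0.5, -0.3, -1.3]
width: 0.289
```

```bash
cat >> h.py <<'E'
def tipstat():
    o,p,Rt=pose();t=p+Rt.apply(TIP);m=Rt.as_matrix()
    print("t",round(o["t"],2),"tip",(t*1000).round(1),"pitch",np.degrees(np.arcsin(-m[2,0])).round(2),"yaw",np.degrees(np.arctan2(m[1,0],m[0,0])).round(2),"roll",np.degrees(m[2,2]).round(2),"F",o["ft_force"].round(1),"M",o["wrist_torque"].round(2),"w",round(o["width"],3))
E
python3 - <<'E'
from h import *
tipstat()
snap("side","pics/s6.png");crop("pics/s6.png","pics/s6a.png",210,100,370,220,5)
E
```

```text
t 8.4 tip [571.   24.1  60. ] pitch 21.99 yaw 0.52 roll 0.08 F [ 0.5 -0.3 -1.3] M [ 0.09 -0.19 -0.02] w 0.289
```

View pics/s6a.png

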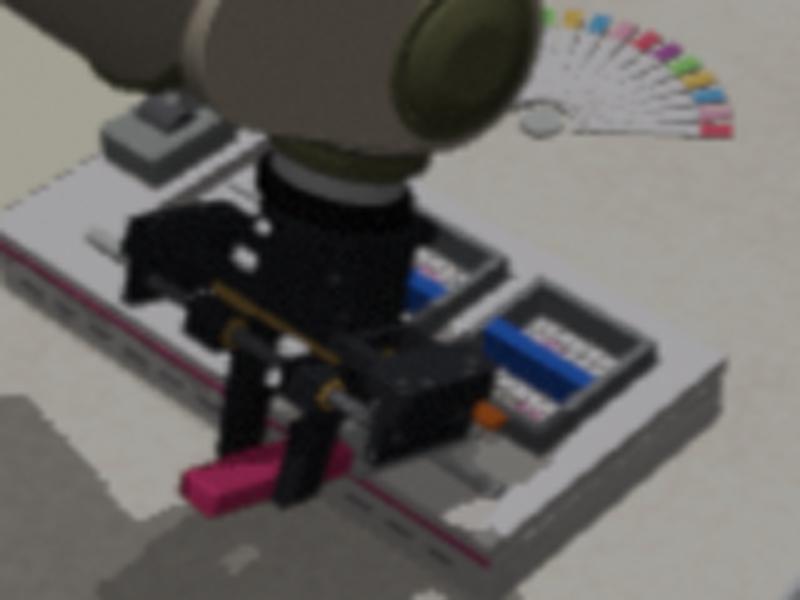

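Request:
drive_tool(rows=[1.1, 2.8, 0, 0, 0, 0, 2.2, 5.6, 0, 0, 0, 0, 2.6, 6.5, 0, 0, 0, 0, 2.6, 6.5, 0, 0, 0, 0, 2.6, 6.5, 0, 0, 0, 0])

```text
t: 8.95
ee_pos: [0.4357, 0.0229, 0.1181]
eef_rot: [0.694, -0.132, -0.138, -0.694]
ft_force: [0.5, 0.3, -1.8]
width: 0.29
```

```bash
python3 - <<'E'
from h import *
tipstat()
E
```

```text
t 8.95 tip [571.1  24.2  52.9] pitch 22.01 yaw 0.55 roll 0.09 F [ 0.5  0.3 -1.8] M [ 0.05 -0.21  0.05] w 0.29
```

No contact yet (tip nominally 53 mm). Continue by 1 mm steps.

Request:
drive_tool(rows=[0.4, 0.9, 0, 0, 0, 0, 0.4, 0.9, 0, 0, 0, 0, 0.4, 0.9, 0, 0, 0, 0])

```text
t: 9.25
ee_pos: [0.4358, 0.0229, 0.117]
eef_rot: [0.694, -0.132, -0.138, -0.694]
ft_force: [-0.3, -0.1, -0.1]
width: 0.292
```

Request:
drive_tool(rows=[0.4, 0.9, 0, 0, 0, 0, 0.4, 0.9, 0, 0, 0, 0, 0.4, 0.9, 0, 0, 0, 0])

```text
t: 9.55
ee_pos: [0.4359, 0.0228, 0.1161]
eef_rot: [0.694, -0.132, -0.138, -0.694]
ft_force: [0.3, 0.5, 0.1]
width: 0.289
```

Request:
drive_tool(rows=[0.4, 0.9, 0, 0, 0, 0, 0.4, 0.9, 0, 0, 0, 0, 0.4, 0.9, 0, 0, 0, 0])

```text
t: 9.85
ee_pos: [0.4359, 0.0228, 0.1151]
eef_rot: [0.694, -0.132, -0.138, -0.694]
ft_force: [0.5, 0.7, 0.7]
width: 0.289
```

```bash
python3 - <<'E'
from h import *
tipstat()
E
```

```text
t 9.85 tip [571.4  24.2  49.9] pitch 22.0 yaw 0.55 roll 0.08 F [0.5 0.7 0.7] M [-0.03 -0.41  0.  ] w 0.289
```

Request:
drive_tool(rows=[1.6, -1.2, 0, 0, 0, 0, 3.5, -2, 0, 0, 0, 0, 5.4, -2.7, 0, 0, 0, 0, 7.2, -3.5, 0, 0, 0, 0, 7.2, -3.5, 0, 0, 0, 0])

```text
t: 10.35
ee_pos: [0.444, 0.023, 0.1154]
eef_rot: [0.694, -0.132, -0.138, -0.694]
ft_force: [-0.3, -0.9, -0.8]
width: 0.292
```

```bash
python3 - <<'E'
from h import *
tipstat()
snap("side","pics/s7.png");crop("pics/s7.png","pics/s7a.png",250,130,350,210,8)
E
```

```text
t 10.35 tip [579.4  24.3  50.2] pitch 22.02 yaw 0.56 roll 0.09 F [-0.3 -0.9 -0.8] M [ 0.06 -0.25  0.02] w 0.292
```

View pics/s7a.png

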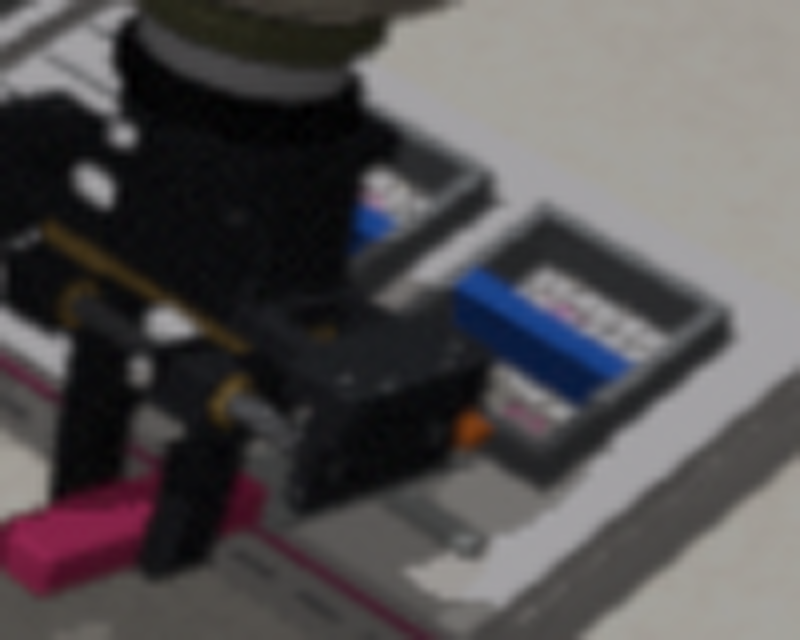

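Request:
drive_tool(rows=[1.4, -0.6, 0, 0, 0, 0, 2.8, -1.1, 0, 0, 0, 0, 2.8, -1.1, 0, 0, 0, 0])

```text
t: 10.7
ee_pos: [0.447, 0.023, 0.1155]
eef_rot: [0.694, -0.132, -0.138, -0.694]
ft_force: [-1.1, -0.4, -0.6]
width: 0.29
```

Request:
drive_tool(rows=[0.9, -0.3, 0, 0, 0, 0, 1.8, -0.7, 0, 0, 0, 0, 1.8, -0.7, 0, 0, 0, 0])

```text
t: 11.0
ee_pos: [0.4489, 0.023, 0.1155]
eef_rot: [0.694, -0.132, -0.138, -0.694]
ft_force: [0.6, 0.3, -0.4]
width: 0.29
```

```bash
python3 - <<'E'
from h import *
tipstat()
E
```

```text
t 11.0 tip [584.3  24.3  50.3] pitch 22.01 yaw 0.56 roll 0.09 F [ 0.6  0.3 -0.4] M [ 0.13 -0.17 -0.02] w 0.29
```

```bash
cat > pry.py <<'E'
from h import *
import sys
def path(ths,tx,cx,cz,y,yaw=90.5,dz=0):
    o,p0,R0=pose()
    out=[]
    for th in ths:
        a=np.radians(th);s=(tx-cx-5*np.sin(a))/np.cos(a)
        tip=np.array([cx+5*np.sin(a)+s*np.cos(a),0,cz+5*np.cos(a)-s*np.sin(a)+dz])/1000;tip[1]=y
        Rt=Rdown(yaw,th);p=tcp_for_tip(tip,Rt)
        d=R0.inv().apply(p-p0)*1000;w=np.degrees((R0.inv()*Rt).as_rotvec())
        print(th,(tip*1000).round(1),"tcp",(p*1000).round(1),"row",d.round(1),w.round(1))
E
python3 - <<'E'
from pry import *
path([18,15,12,9,6,3,0,-3,-6,-9,-12,-14],584,548,55,.0243)
E
```

```text
18 [584.   24.3  48.6] tcp [444.3  23.1 104.1] row [ 0.1 12.2  0.1] [-0.1  0.  -4. ]
15 [584.   24.3  50.5] tcp [441.6  23.1  98.7] row [-0.4 18.3  0.1] [-0.1  0.  -7. ]
12 [584.   24.3  52.5] tcp [439.3  23.   93.1] row [-0.5 24.3  0.1] [ -0.1   0.  -10. ]
9 [584.   24.3  54.4] tcp [437.4  23.   87.4] row [-0.1 30.4  0.1] [ -0.1   0.  -13. ]
6 [584.   24.3  56.2] tcp [435.8  23.   81.6] row [ 0.7 36.3  0.1] [ -0.1   0.  -16. ]
3 [584.   24.3  58.1] tcp [434.7  23.   75.7] row [ 1.8 42.3  0.1] [ -0.1   0.  -19. ]
0 [584.   24.3  60. ] tcp [434.   23.   69.7] row [ 3.4 48.   0.1] [ -0.1   0.  -22. ]
-3 [584.   24.3  61.9] tcp [433.7  23.   63.7] row [ 5.4 53.7  0.1] [ -0.1   0.  -25. ]
-6 [584.   24.3  63.8] tcp [433.8  23.   57.8] row [ 7.7 59.2  0. ] [ -0.1   0.  -28. ]
-9 [584.   24.3  65.8] tcp [434.3  23.   51.9] row [10.4 64.4  0. ] [ -0.1   0.  -31. ]
-12 [584.   24.3  67.8] tcp [435.3  23.   46.1] row [13.4 69.5  0. ] [ -0.1   0.  -34. ]
-14 [584.   24.3  69.1] tcp [436.1  23.   42.3] row [15.7 72.7  0. ] [ -0.1   0.  -36. ]
```

Request:
drive_tool(rows=[0, 6, 0, 0, 0, -2, 0, 12.2, 0, 0, 0, -4, -0.4, 18.3, 0, 0, 0, -7, -0.5, 24.3, 0, 0, 0, -10, -0.1, 30.4, 0, 0, 0, -13, -0.1, 30.4, 0, 0, 0, -13])

```text
t: 11.6
ee_pos: [0.4371, 0.0229, 0.0876]
eef_rot: [-0.705, 0.052, 0.058, 0.705]
ft_force: [1.1, 0.6, 0.9]
width: 0.292
```

```bash
python3 - <<'E'
from pry import *
tipstat()
path([6,3,0,-3,-6,-9,-12,-14],584,548,55,.0243)
E
```

```text
t 11.6 tip [583.8  24.3  54.7] pitch 8.92 yaw 0.52 roll 0.08 F [1.1 0.6 0.9] M [ 0.07 -0.15  0.01] w 0.292
6 [584.   24.3  56.2] tcp [435.8  23.   81.6] row [-0.3  6.1  0.1] [-0.1  0.  -2.9]
3 [584.   24.3  58.1] tcp [434.7  23.   75.7] row [-0.5 12.1  0.1] [-0.1  0.  -5.9]
0 [584.   24.3  60. ] tcp [434.   23.   69.7] row [-0.3 18.1  0.1] [-0.1  0.  -8.9]
-3 [584.   24.3  61.9] tcp [433.7  23.   63.7] row [ 0.3 24.1  0.1] [ -0.1   0.  -11.9]
-6 [584.   24.3  63.8] tcp [433.8  23.   57.8] row [ 1.4 29.9  0.1] [ -0.1   0.  -14.9]
-9 [584.   24.3  65.8] tcp [434.3  23.   51.9] row [ 2.8 35.7  0. ] [ -0.1   0.  -17.9]
-12 [584.   24.3  67.8] tcp [435.3  23.   46.1] row [ 4.6 41.3  0. ] [ -0.1   0.  -20.9]
-14 [584.   24.3  69.1] tcp [436.1  23.   42.3] row [ 6.  44.9  0. ] [ -0.1   0.  -22.9]
```

Request:
drive_tool(rows=[-0.2, 3, 0, 0, 0, -1.5, -0.3, 6.1, 0, 0, 0, -2.9, -0.4, 9, 0, 0, 0, -4.4, -0.5, 12.1, 0, 0, 0, -5.9, -0.5, 12.1, 0, 0, 0, -5.9])

```text
t: 12.1
ee_pos: [0.4349, 0.0229, 0.0757]
eef_rot: [-0.706, 0.016, 0.023, 0.707]
ft_force: [-0.3, 0.7, -1.5]
width: 0.289
```

```bash
python3 - <<'E'
from pry import *
tipstat()
snap("side","pics/s8.png");crop("pics/s8.png","pics/s8a.png",250,130,350,210,8)
E
```

```text
t 12.1 tip [584.1  24.3  57.7] pitch 3.16 yaw 0.52 roll 0.09 F [-0.3  0.7 -1.5] M [-0.04 -0.06  0.03] w 0.289
```

View pics/s8a.png

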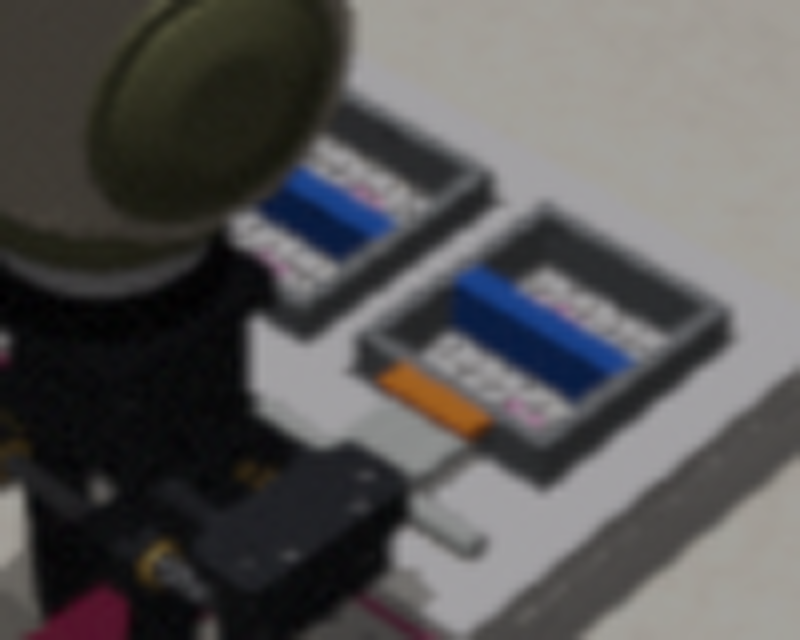

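```bash
python3 - <<'E'
from pry import *
path([0,-3,-6,-9,-12,-14,-16],584,548,55,.0243)
E
```

```text
0 [584.   24.3  60. ] tcp [434.   23.   69.7] row [-0.6  6.1  0.1] [-0.1  0.  -3.2]
-3 [584.   24.3  61.9] tcp [433.7  23.   63.7] row [-0.5 12.   0.1] [-0.1  0.  -6.2]
-6 [584.   24.3  63.8] tcp [433.8  23.   57.8] row [-0.1 18.   0.1] [-0.1  0.  -9.2]
-9 [584.   24.3  65.8] tcp [434.3  23.   51.9] row [ 0.8 23.8  0.1] [ -0.1   0.  -12.2]
-12 [584.   24.3  67.8] tcp [435.3  23.   46.1] row [ 2.  29.6  0.1] [ -0.1   0.  -15.2]
-14 [584.   24.3  69.1] tcp [436.1  23.   42.3] row [ 3.1 33.3  0.1] [ -0.1   0.  -17.2]
-16 [584.   24.3  70.5] tcp [437.1  23.   38.5] row [ 4.3 37.   0.1] [ -0.1   0.  -19.2]
```

Request:
drive_tool(rows=[-0.3, 3, 0, 0, 0, -1.6, -0.6, 6.1, 0, 0, 0, -3.2, -0.6, 9, 0, 0, 0, -4.7, -0.5, 12, 0, 0, 0, -6.2, -0.5, 12, 0, 0, 0, -6.2])

```text
t: 12.65
ee_pos: [0.4332, 0.023, 0.0633]
eef_rot: [-0.706, -0.021, -0.015, 0.708]
ft_force: [0.2, -1.1, -1.5]
width: 0.294
```

```bash
python3 - <<'E'
from pry import *
tipstat()
snap("side","pics/s9.png");crop("pics/s9.png","pics/s9a.png",250,130,350,210,8)
path([-6,-9,-12,-14,-16],584,548,55,.0243)
E
```

```text
t 12.65 tip [583.5  24.4  61.4] pitch -2.95 yaw 0.51 roll 0.11 F [ 0.2 -1.1 -1.5] M [0.08 0.05 0.  ] w 0.294
-6 [584.   24.3  63.8] tcp [433.8  23.   57.8] row [-0.   5.8  0. ] [-0.1  0.  -3. ]
-9 [584.   24.3  65.8] tcp [434.3  23.   51.9] row [ 0.2 11.7 -0. ] [-0.1  0.  -6. ]
-12 [584.   24.3  67.8] tcp [435.3  23.   46.1] row [ 0.8 17.5 -0. ] [-0.1  0.  -9. ]
-14 [584.   24.3  69.1] tcp [436.1  23.   42.3] row [ 1.5 21.4 -0. ] [ -0.1   0.  -11. ]
-16 [584.   24.3  70.5] tcp [437.1  23.   38.5] row [ 2.3 25.2 -0. ] [ -0.1   0.  -13. ]
```

View pics/s9a.png

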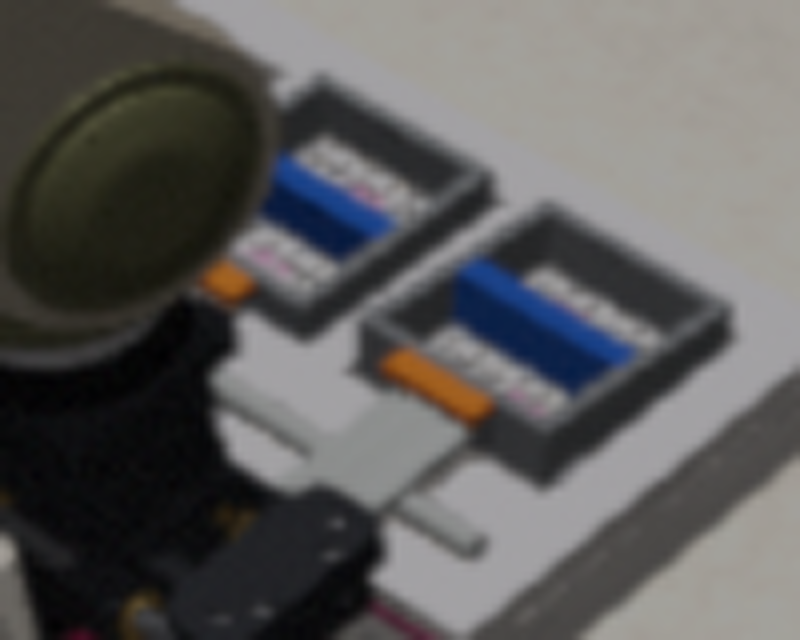

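Request:
drive_tool(rows=[0, 2.9, 0, 0, 0, -1.5, 0, 6.8, 0, 0, 0, -3, 0, 6.8, 0, 0, 0, -3])

```text
t: 13.0
ee_pos: [0.4339, 0.023, 0.0567]
eef_rot: [-0.705, -0.04, -0.034, 0.707]
ft_force: [-0.7, -0.2, -0.8]
width: 0.298
```

```bash
python3 - <<'E'
from pry import *
tipstat()
E
```

```text
t 13.0 tip [584.1  24.3  62.7] pitch -6.0 yaw 0.51 roll 0.1 F [-0.7 -0.2 -0.8] M [0.09 0.05 0.07] w 0.298
```

Request:
drive_tool(rows=[0, 3, 0, 0, 0, -1, 0.1, 6, 0, 0, 0, -2, 0.1, 6, 0, 0, 0, -2])

```text
t: 13.3
ee_pos: [0.435, 0.0229, 0.051]
eef_rot: [-0.705, -0.053, -0.046, 0.706]
ft_force: [-0.9, 0.4, 0.9]
width: 0.293
```

```bash
python3 - <<'E'
from pry import *
tipstat()
snap("side","pics/s10.png");crop("pics/s10.png","pics/s10a.png",250,130,350,210,8)
E
```

```text
t 13.3 tip [584.9  24.3  62.3] pitch -8.04 yaw 0.5 roll 0.09 F [-0.9  0.4  0.9] M [-0.06  0.02 -0.04] w 0.293
```

View pics/s10a.png

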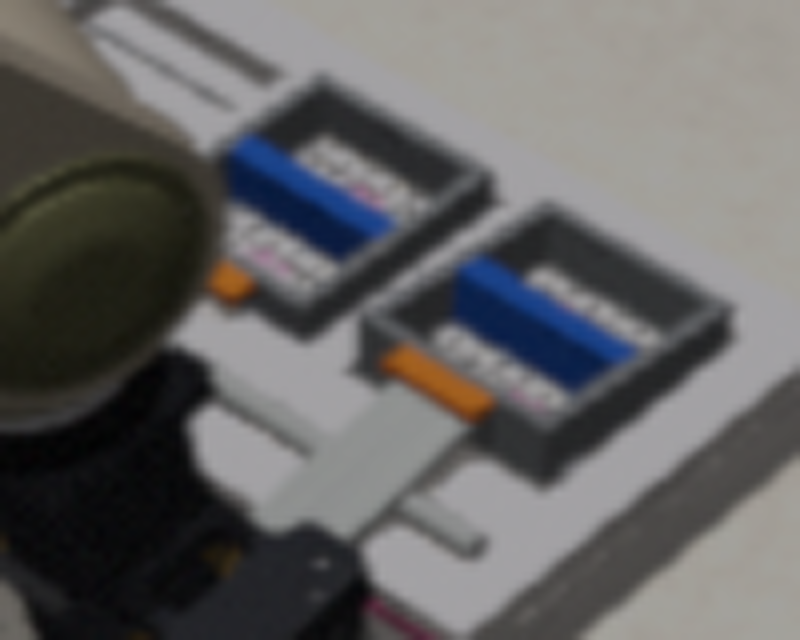

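Request:
drive_tool(rows=[0.1, 3, 0, 0, 0, -1.5, 0.3, 6, 0, 0, 0, -3, 0.3, 6, 0, 0, 0, -3])

```text
t: 13.65
ee_pos: [0.436, 0.023, 0.045]
eef_rot: [-0.703, -0.071, -0.065, 0.705]
ft_force: [-0.8, -0.3, 0.8]
width: 0.29
```

```bash
python3 - <<'E'
from pry import *
tipstat()
snap("side","pics/s11.png");crop("pics/s11.png","pics/s11a.png",250,130,350,210,8)
E
```

```text
t 13.65 tip [585.1  24.3  64.2] pitch -11.05 yaw 0.49 roll 0.1 F [-0.8 -0.3  0.8] M [ 0.02  0.04 -0.01] w 0.29
```

View pics/s11a.png

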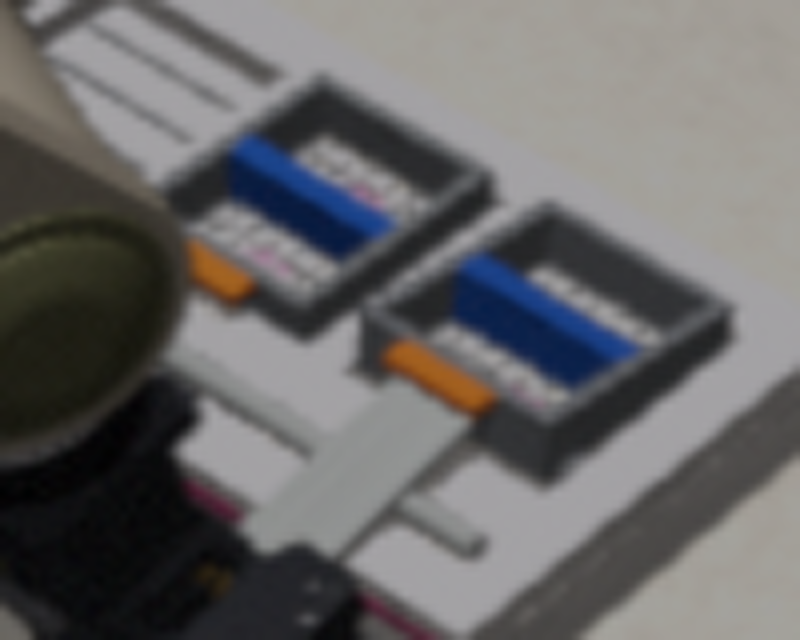

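Request:
drive_tool(rows=[0.2, 4, 0, 0, 0, -1.5, 0.5, 8, 0, 0, 0, -3, 0.5, 8, 0, 0, 0, -3])

```text
t: 14.0
ee_pos: [0.4379, 0.0231, 0.0371]
eef_rot: [-0.701, -0.089, -0.083, 0.703]
ft_force: [-1.7, 1.0, 1.1]
width: 0.291
```

```bash
python3 - <<'E'
from pry import *
tipstat()
snap("side","pics/s12.png");crop("pics/s12.png","pics/s12a.png",250,130,350,210,8)
snap("wrist","pics/w12.png")
E
```

```text
t 14.0 tip [585.8  24.4  64. ] pitch -14.01 yaw 0.49 roll 0.11 F [-1.7  1.   1.1] M [-0.02  0.09 -0.02] w 0.291
```

View pics/s12a.png

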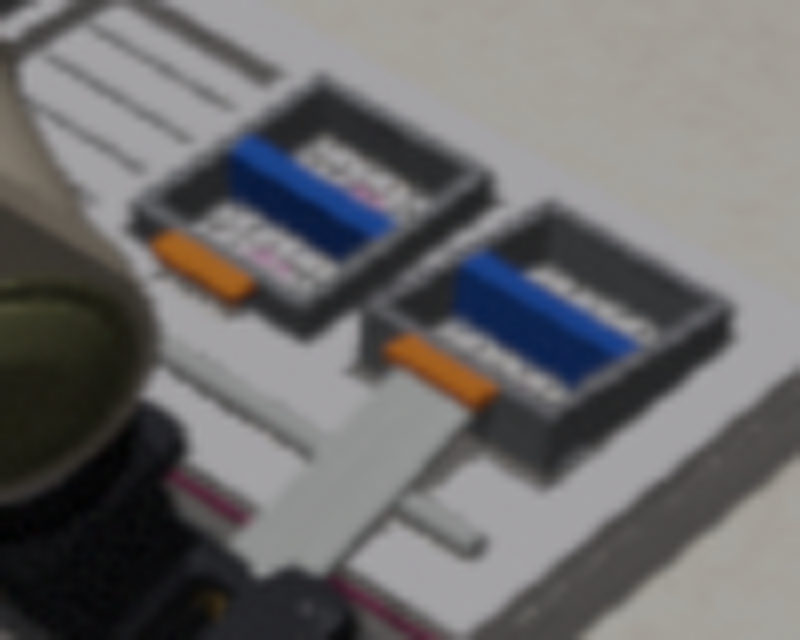

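View pics/w12.png

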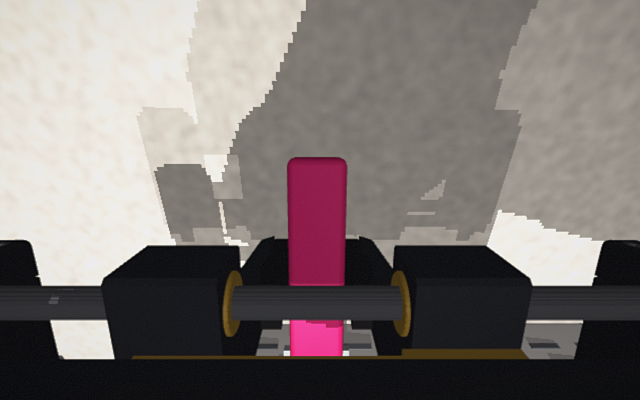

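Request:
drive_tool(rows=[0.2, 3, 0, 0, 0, -1.5, 0.3, 6, 0, 0, 0, -2.5, 0.3, 6, 0, 0, 0, -2.5, 0.3, 6, 0, 0, 0, -2.5])

```text
t: 14.5
ee_pos: [0.4399, 0.0231, 0.0316]
eef_rot: [-0.699, -0.105, -0.099, 0.701]
ft_force: [-1.8, -1.0, 1.8]
width: 0.289
```

```bash
python3 - <<'E'
from pry import *
tipstat()
snap("side","pics/s13.png");crop("pics/s13.png","pics/s13a.png",250,130,350,210,8)
E
```

```text
t 14.5 tip [586.4  24.4  65. ] pitch -16.54 yaw 0.5 roll 0.1 F [-1.8 -1.   1.8] M [-0.01  0.17  0.01] w 0.289
```

View pics/s13a.png

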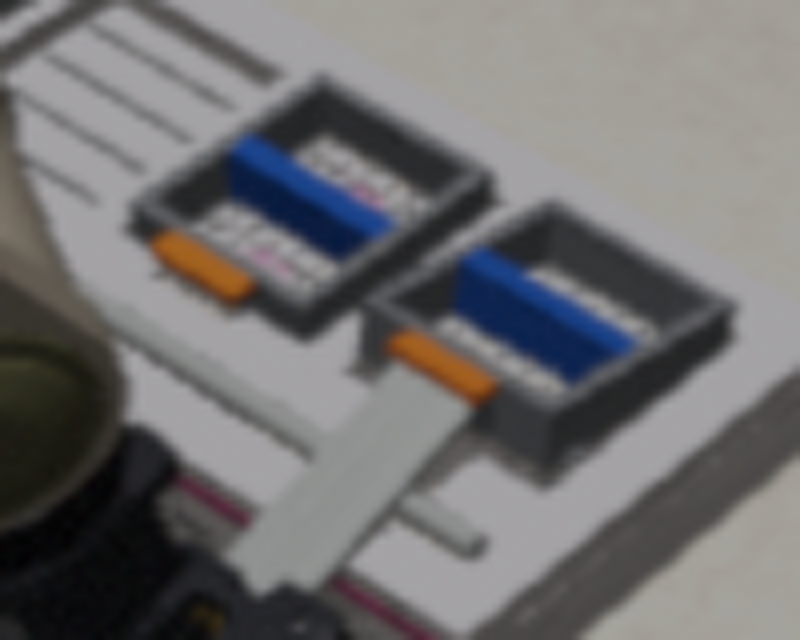

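```bash
python3 - <<'E'
from pry import *
path([-12,-8,-4,0,4,8],584,548,55,.0243,dz=-1)
Rt=Rdown(90.5,8);p=tcp_for_tip([.545,.0243,.0625],Rt);to(p,Rt)
Rt=Rdown(90.5,8);p=tcp_for_tip([.535,.0243,.11],Rt);to(p,Rt)
E
```

```text
-12 [584.   24.3  66.8] tcp [435.3  23.   45.1] row [ -0.6 -14.2  -0. ] [-0.1  0.   4.6]
-8 [584.   24.3  64.1] tcp [434.1  23.   52.8] row [  0.5 -22.   -0. ] [-0.1  0.   8.6]
-4 [584.   24.3  61.5] tcp [433.7  23.   60.7] row [  2.4 -29.6   0. ] [-0.1  0.  12.6]
0 [584.   24.3  59. ] tcp [434.   23.   68.7] row [  4.9 -37.2   0. ] [-0.1  0.  16.6]
4 [584.   24.3  56.5] tcp [435.   23.   76.6] row [  8.2 -44.5   0. ] [-0.1  0.  20.6]
8 [584.   24.3  54. ] tcp [436.8  23.   84.5] row [ 12.1 -51.5   0. ] [-0.1  0.  24.6]
from [0.4399 0.0231 0.0316] shift [-22.8 -70.8   0.4] turn [-0.1   0.03 24.55] rows 3.0
from [0.4399 0.0231 0.0316] shift [ -18.9 -119.2    0.6] turn [-0.1   0.03 24.55] rows 3.0
```

Request:
drive_tool(rows=[-1.5, -9, 0, 0, 0, 4, -1.5, -19, 0, 0, 0, 8.6, 1, -29, 0, 0, 0, 13, 4.9, -37.2, 0, 0, 0, 17, 8.2, -44.5, 0, 0, 0, 20.6, 12, -51.5, 0, 0, 0, 24.6, -5, -61, 0, 0, 0, 24.6, -23, -71, 0, 0, 0, 24.6, -23, -71, 0, 0, 0, 24.6, -23, -71, 0, 0, 0, 24.6])

```text
t: 15.55
ee_pos: [0.398, 0.0224, 0.0931]
eef_rot: [-0.705, 0.046, 0.052, 0.705]
ft_force: [0.3, 0.1, -1.4]
width: 0.295
```

```bash
python3 - <<'E'
from pry import *
tipstat()
snap("side","pics/s14.png");crop("pics/s14.png","pics/s14a.png",250,130,350,210,8)
E
```

```text
t 15.55 tip [545.2  23.6  62.7] pitch 7.99 yaw 0.5 roll 0.05 F [ 0.3  0.1 -1.4] M [ 0.07 -0.04 -0.02] w 0.295
```

View pics/s14a.png

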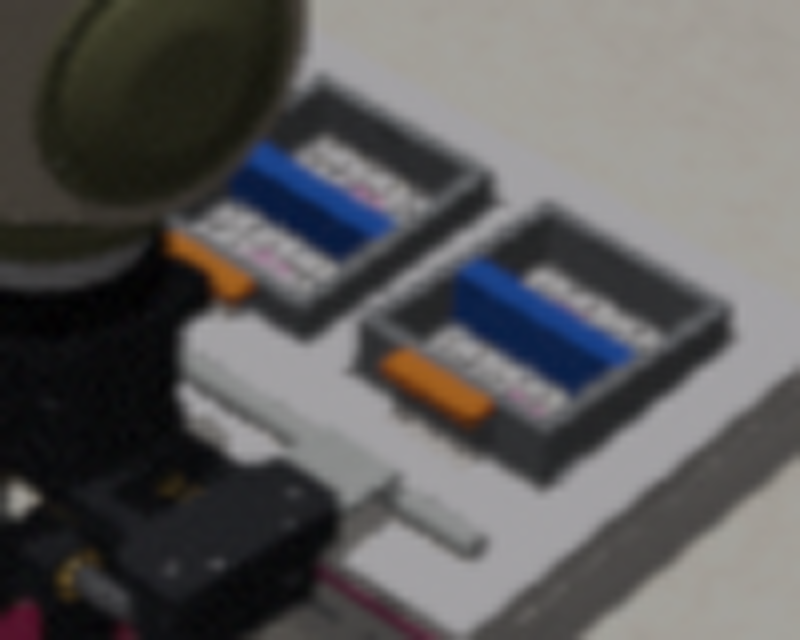

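```bash
python3 - <<'E'
from h import *
import cv2
a=cv2.imread("pics/side0.png");b=cv2.imread("pics/s14.png")
x0,y0,x1,y1=290,150,345,195
A=cv2.resize(a[y0:y1,x0:x1],None,fx=12,fy=12,interpolation=cv2.INTER_CUBIC)[:, :]
B=cv2.resize(b[y0:y1,x0:x1],None,fx=12,fy=12,interpolation=cv2.INTER_CUBIC)
cv2.imwrite("pics/cmp.png",cv2.resize(np.vstack([A,B]),None,fx=.55,fy=.55))
for im in(a,b):
    h=cv2.cvtColor(im,cv2.COLOR_BGR2HSV);m=cv2.inRange(h,(8,150,90),(22,255,255));m[:, :290]=0;m[:,320:]=0;m[:160]=0;m[195:]=0
    ys,xs=np.nonzero(m);print(len(xs),xs.mean(),ys.mean(),xs.min(),xs.max(),ys.min(),ys.max())
E
```

```text
50 303.82 180.8 298 310 177 185
50 303.78 177.68 298 310 174 181
```

View pics/cmp.png

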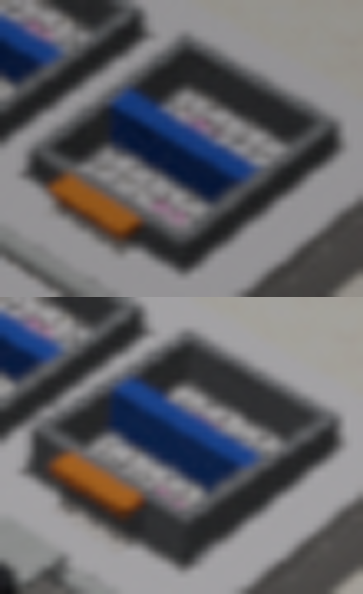

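```bash
python3 - <<'E'
from h import *
Rt=Rdown(90.5,22)
p=tcp_for_tip([.560,.1338,.095],Rt);to(p,Rt)
p=tcp_for_tip([.570,.1338,.058],Rt);to(p,Rt)
E
```

```text
from [0.3983 0.0223 0.093 ] shift [ 17.7 -70.2 110.1] turn [-0.05  0.02 14.03] rows 3.0
from [0.3983 0.0223 0.093 ] shift [ 32.7 -34.9 110. ] turn [-0.05  0.02 14.03] rows 3.0
```

Request:
drive_tool(rows=[0, -40, 0, 0, 0, 7, 12, -68, 35, 0, 0, 14, 16, -70, 80, 0, 0, 14, 17.7, -70, 110, 0, 0, 14, 17.7, -70, 110, 0, 0, 14, 25, -52, 110, 0, 0, 14, 32, -36, 110, 0, 0, 14, 32.7, -35, 110, 0, 0, 14, 32.7, -35, 110, 0, 0, 14])

```text
t: 16.5
ee_pos: [0.434, 0.1324, 0.1231]
eef_rot: [0.694, -0.132, -0.138, -0.694]
ft_force: [-0.1, 0.2, -2.1]
width: 0.291
```

```bash
python3 - <<'E'
from h import *
tipstat()
c=snap("wrist","pics/w15.png");crop("pics/w15.png","pics/w15c.png",250,140,390,260,4)
o,p,Rt=pose()
for q in ([-50,-6.3,-13],[-50,-6.3,13]): print(proj("wrist",p+Rt.apply(np.array(q)/1000),c["T"]))
Rt=Rdown(90.5,22)
p=tcp_for_tip([.570,.1338,.0505],Rt);to(p,Rt)
E
```

```text
t 16.5 tip [569.4 133.6  57.8] pitch 22.06 yaw 0.52 roll 0.07 F [-0.1  0.2 -2.1] M [ 0.02 -0.24  0.02] w 0.291
[284.66919656 157.63267458]
[348.05393205 157.64961388]
from [0.434  0.1325 0.1235] shift [3.4 7.1 0.1] turn [-0.07  0.02  0.  ] rows 1.0
```

View pics/w15c.png

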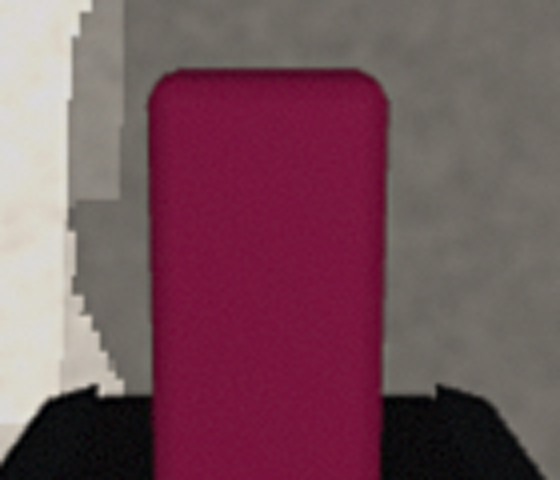

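Request:
drive_tool(rows=[1.8, 3.3, 0, 0, 0, 0, 3.2, 6.6, 0, 0, 0, 0, 3.2, 6.6, 0, 0, 0, 0, 3.2, 6.6, 0, 0, 0, 0])

```text
t: 16.95
ee_pos: [0.4342, 0.1328, 0.1159]
eef_rot: [0.694, -0.132, -0.138, -0.694]
ft_force: [0.3, -0.0, -0.7]
width: 0.294
```

Request:
drive_tool(rows=[2, -0.7, 0, 0, 0, 0, 4, -1.5, 0, 0, 0, 0, 6, -2.3, 0, 0, 0, 0, 8, -3.1, 0, 0, 0, 0, 8, -3.1, 0, 0, 0, 0])

```text
t: 17.45
ee_pos: [0.443, 0.1329, 0.1156]
eef_rot: [0.694, -0.132, -0.138, -0.694]
ft_force: [-1.3, 0.0, -1.1]
width: 0.292
```

Request:
drive_tool(rows=[1.5, -0.6, 0, 0, 0, 0, 3, -1.2, 0, 0, 0, 0, 4, -1.6, 0, 0, 0, 0, 4, -1.6, 0, 0, 0, 0])

```text
t: 17.85
ee_pos: [0.4472, 0.133, 0.1156]
eef_rot: [0.694, -0.132, -0.138, -0.694]
ft_force: [-1.3, 0.0, -3.2]
width: 0.292
```

```bash
python3 - <<'E'
from pry import *
tipstat()
path([18,15,12,9,6,3],583.5,547.5,55,.1338,dz=-1)
E
```

```text
t 17.85 tip [582.6 134.3  50.3] pitch 22.03 yaw 0.56 roll 0.09 F [-1.3  0.  -3.2] M [0.06 0.09 0.01] w 0.292
18 [583.5 133.8  47.6] tcp [443.8 132.6 103.1] row [ 1.6 12.8 -0.4] [-0.1  0.  -4. ]
15 [583.5 133.8  49.5] tcp [441.1 132.6  97.7] row [ 1.1 18.8 -0.4] [-0.1  0.  -7. ]
12 [583.5 133.8  51.5] tcp [438.8 132.5  92.1] row [ 1.  24.9 -0.4] [ -0.1   0.  -10. ]
9 [583.5 133.8  53.4] tcp [436.9 132.5  86.4] row [ 1.4 30.9 -0.4] [ -0.1   0.  -13. ]
6 [583.5 133.8  55.2] tcp [435.3 132.5  80.6] row [ 2.2 36.9 -0.4] [ -0.1   0.  -16. ]
3 [583.5 133.8  57.1] tcp [434.2 132.5  74.7] row [ 3.3 42.8 -0.4] [ -0.1   0.  -19. ]
```

Request:
drive_tool(rows=[0.8, 6.4, 0, 0, 0, -2, 1.4, 12.6, 0, 0, 0, -4, 1.1, 18.8, 0, 0, 0, -7, 1, 24.9, 0, 0, 0, -10, 1.4, 31, 0, 0, 0, -13, 2.2, 37, 0, 0, 0, -16, 3.3, 43, 0, 0, 0, -19, 3.3, 43, 0, 0, 0, -19])

```text
t: 18.65
ee_pos: [0.4335, 0.133, 0.0746]
eef_rot: [-0.706, 0.015, 0.022, 0.707]
ft_force: [-0.4, -0.2, -1.1]
width: 0.293
```

```bash
python3 - <<'E'
from pry import *
tipstat()
snap("side","pics/s16.png");crop("pics/s16.png","pics/s16a.png",220,110,320,190,8)
path([0,-3,-6,-9,-12,-15],583.5,547.5,55,.1338,dz=-3)
E
```

```text
t 18.65 tip [582.7 134.4  57.1] pitch 3.0 yaw 0.53 roll 0.09 F [-0.4 -0.2 -1.1] M [-0.    0.05  0.02] w 0.293
0 [583.5 133.8  57. ] tcp [433.5 132.5  66.7] row [ 0.1  8.2 -0.5] [-0.1  0.  -3.1]
-3 [583.5 133.8  58.9] tcp [433.2 132.5  60.7] row [ 0.1 14.1 -0.5] [-0.1  0.  -6.1]
-6 [583.5 133.8  60.8] tcp [433.3 132.5  54.8] row [ 0.6 20.1 -0.5] [-0.1  0.  -9.1]
-9 [583.5 133.8  62.8] tcp [433.8 132.5  48.9] row [ 1.4 25.9 -0.5] [ -0.1   0.  -12.1]
-12 [583.5 133.8  64.8] tcp [434.8 132.5  43.1] row [ 2.6 31.7 -0.5] [ -0.1   0.  -15.1]
-15 [583.5 133.8  66.8] tcp [436.1 132.5  37.4] row [ 4.3 37.3 -0.5] [ -0.1   0.  -18.1]
```

View pics/s16a.png

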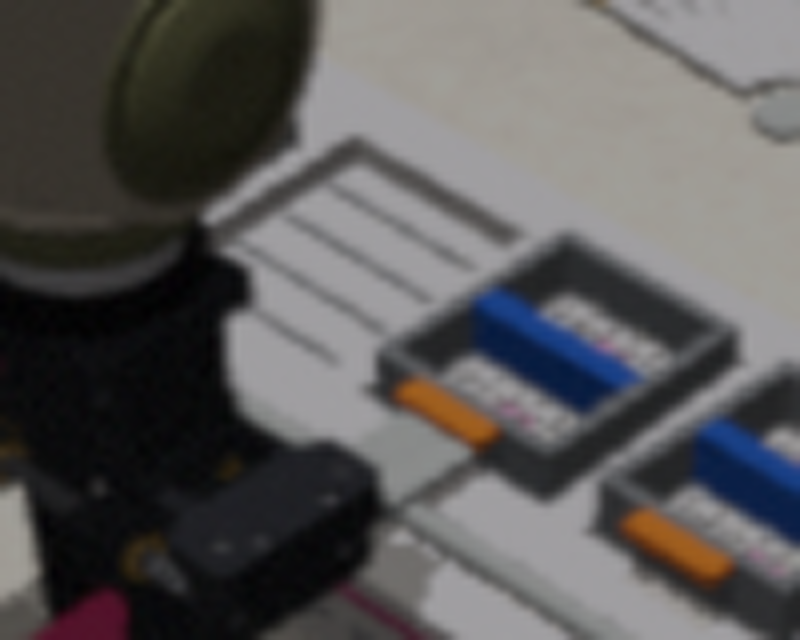

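Request:
drive_tool(rows=[0, 4, 0, 0, 0, -1.5, 0.1, 8.2, 0, 0, 0, -3, 0.1, 11, 0, 0, 0, -4.5, 0.1, 14.1, 0, 0, 0, -6, 0.3, 17, 0, 0, 0, -7.5, 0.6, 20, 0, 0, 0, -9, 0.6, 20, 0, 0, 0, -9])

```text
t: 19.4
ee_pos: [0.4339, 0.133, 0.0548]
eef_rot: [-0.705, -0.04, -0.034, 0.707]
ft_force: [-0.7, 0.2, 0.9]
width: 0.29
```

Request:
drive_tool(rows=[0.3, 4, 0, 0, 0, -1.5, 0.5, 7, 0, 0, 0, -3, 0.8, 10, 0, 0, 0, -4.5, 1, 13, 0, 0, 0, -6, 1.2, 16, 0, 0, 0, -7.5, 1.4, 19, 0, 0, 0, -9, 1.4, 20, 0, 0, 0, -9.5, 1.4, 20, 0, 0, 0, -9.5])

```text
t: 20.2
ee_pos: [0.4373, 0.133, 0.035]
eef_rot: [-0.7, -0.098, -0.092, 0.702]
ft_force: [-2.3, -0.8, 1.4]
width: 0.293
```

```bash
python3 - <<'E'
from pry import *
tipstat()
snap("side","pics/s17.png");crop("pics/s17.png","pics/s17a.png",220,110,320,190,8)
E
```

```text
t 20.2 tip [584.5 134.3  65.6] pitch -15.44 yaw 0.49 roll 0.09 F [-2.3 -0.8  1.4] M [ 0.03  0.12 -0.  ] w 0.293
```

View pics/s17a.png

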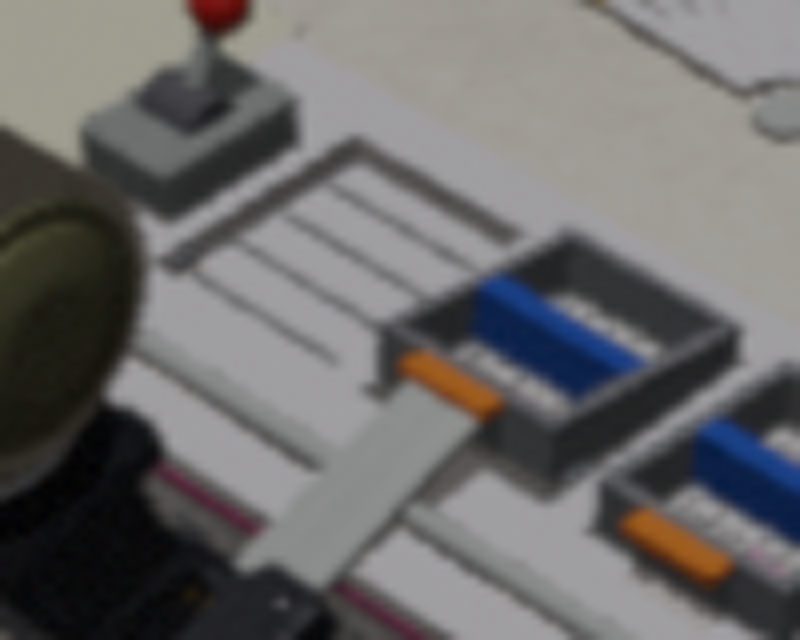

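Request:
drive_tool(rows=[0.1, 2, 0, 0, 0, -0.7, 0.2, 4, 0, 0, 0, -1.4, 0.2, 4, 0, 0, 0, -1.4, -1.2, -6, 0, 0, 0, 3, -1.2, -16, 0, 0, 0, 7.5, 1.2, -26, 0, 0, 0, 12, 5, -34, 0, 0, 0, 16, 8.4, -41, 0, 0, 0, 19.5, 12, -48, 0, 0, 0, 23.5, 12, -48, 0, 0, 0, 23.5])

```text
t: 21.25
ee_pos: [0.4324, 0.133, 0.0838]
eef_rot: [-0.705, 0.051, 0.057, 0.705]
ft_force: [-15.2, 0.6, 0.8]
width: 0.289
```

```bash
python3 - <<'E'
from pry import *
tipstat()
E
```

```text
t 21.25 tip [579.2 134.4  51.5] pitch 8.73 yaw 0.55 roll 0.08 F [-15.2   0.6   0.8] M [0.03 1.93 0.  ] w 0.289
```

Request:
drive_tool(rows=[-10, 0, 0, 0, 0, 0, -25, -2, 0, 0, 0, 0, -45, -4, 0, 0, 0, 0, -50, -40, 0, 0, 0, 0, -50, -60, 0, 0, 0, 0, -50, -60, 0, 0, 0, 0])

```text
t: 21.85
ee_pos: [0.3959, 0.1325, 0.1526]
eef_rot: [-0.705, 0.044, 0.051, 0.706]
ft_force: [-0.6, -0.2, -1.8]
width: 0.294
```

```bash
python3 - <<'E'
from pry import *
tipstat()
snap("side","pics/s18.png");crop("pics/s18.png","pics/s18a.png",220,90,370,200,5)
import cv2
a=cv2.imread("pics/side0.png");b=cv2.imread("pics/s18.png")
for x0,x1,y0,y1 in((260,290,150,180),(290,320,165,195)):
  for im in(a,b):
    h=cv2.cvtColor(im,cv2.COLOR_BGR2HSV);m=cv2.inRange(h,(8,150,90),(22,255,255));M=m[y0:y1,x0:x1]
    ys,xs=np.nonzero(M);print(len(xs),xs.mean()+x0,ys.mean()+y0)
E
```

```text
t 21.85 tip [543.2 133.9 122.9] pitch 7.68 yaw 0.54 roll 0.1 F [-0.6 -0.2 -1.8] M [ 0.04 -0.05 -0.01] w 0.294
46 274.7608695652174 162.82608695652175
45 275.64444444444445 159.55555555555554
50 303.82 180.8
50 303.78 177.68
```

View pics/s18a.png

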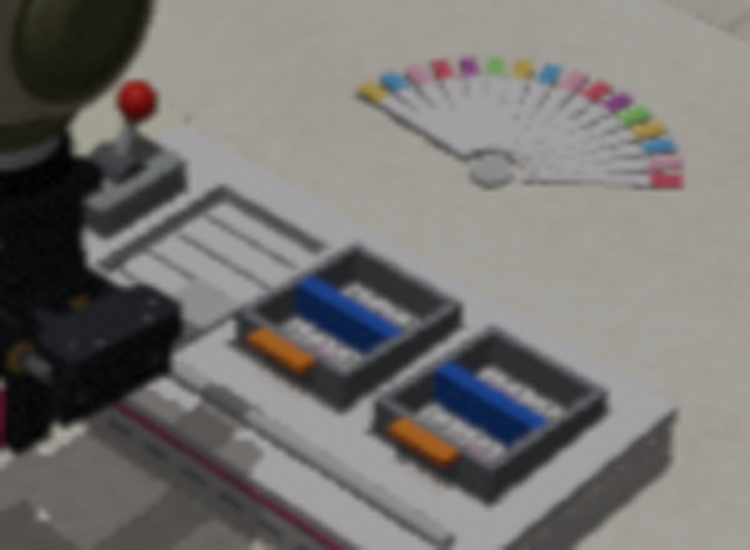

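```bash
python3 - <<'E'
from h import *
to([.394,-.2577,.15],Rdown(81))
E
```

```text
from [0.395  0.1325 0.151 ] shift [  -4.4    1.  -390.1] turn [ 0.56  9.51 -7.85] rows 8.0
```

Request:
drive_tool(rows=[-1, -20, -40, 0, 0, 0, -2, -20, -90, 0, 1, -2, -3, -20, -140, 0, 3, -4, -4, -10, -190, 0, 5, -6, -4, -5, -240, 0, 7, -7.9, -4, 0, -290, 0.5, 9.5, -7.9, -4, 1, -340, 0.5, 9.5, -7.9, -4, 1, -375, 0.5, 9.5, -7.9, -4, 1, -390, 0.5, 9.5, -7.9, -4, 1, -390, 0.5, 9.5, -7.9])

```text
t: 22.9
ee_pos: [0.3936, -0.2584, 0.1483]
eef_rot: [-0.705, 0.057, -0.055, 0.705]
ft_force: [-1.0, 0.1, -1.8]
width: 0.29
```

```bash
python3 - <<'E'
from h import *
tipstat()
to([.394,-.2577,.0135],Rdown(81))
E
```

```text
t 22.9 tip [ 541.7 -282.1  138.1] pitch 0.19 yaw -9.11 roll -0.01 F [-1.   0.1 -1.8] M [0.03 0.05 0.04] w 0.29
from [ 0.3936 -0.2584  0.1483] shift [  0.7 134.8   0.8] turn [ 0.01 -0.11 -0.19] rows 3.0
```

Request:
drive_tool(rows=[0, 45, 0, 0, 0, 0, 0, 90, 0, 0, 0, 0, 0, 120, 0, 0, 0, 0, 0, 129, 0, 0, 0, 0, 0, 132, 0, 0, 0, 0, 0, 134, 0, 0, 0, 0, 0, 134, 0, 0, 0, 0])

```text
t: 23.6
ee_pos: [0.3943, -0.2577, 0.0167]
eef_rot: [0.706, -0.055, 0.055, -0.704]
ft_force: [-0.5, -0.8, -1.3]
width: 0.292
```

```bash
python3 - <<'E'
from h import *
tipstat();stat()
snap("side","pics/s19.png");crop("pics/s19.png","pics/s19a.png",270,200,430,320,5)
E
```

```text
t 23.6 tip [ 542.4 -281.1    7. ] pitch 0.01 yaw -8.96 roll -0.15 F [-0.5 -0.8 -1.3] M [ 0.1   0.01 -0.04] w 0.292
t 23.6 p [ 0.3943 -0.2577  0.0167] q [-0.83  0.57  1.81 -0.    0.76 -2.24] F [-0.5 -0.8 -1.3] w 0.292
[[0.988, -0.001, 0.156], [-0.156, -0.003, 0.988], [-0.0, -1.0, -0.003]]
```

View pics/s19a.png

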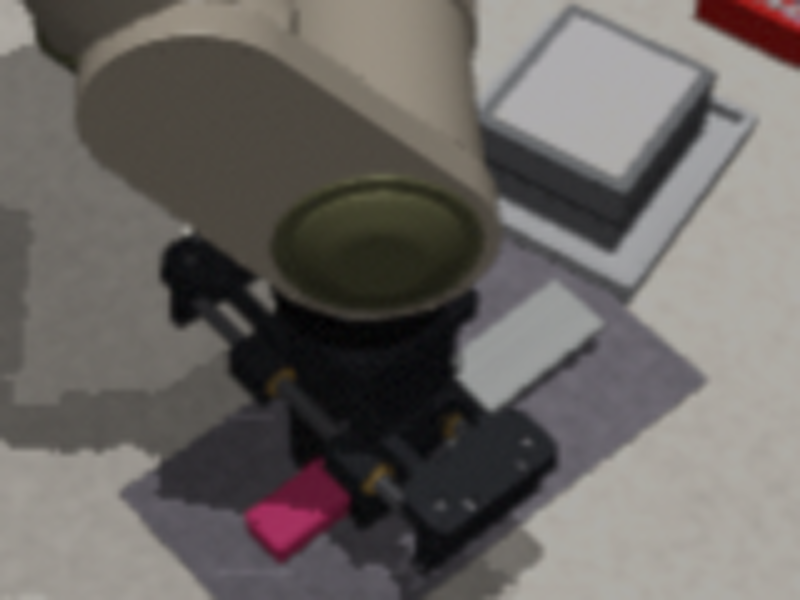

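Lower 3 mm more, release, then lift.

Request:
drive_tool(rows=[0, 2, 0, 0, 0, 0, 0, 3.5, 0, 0, 0, 0, 0, 3.5, 0, 0, 0, 0])

```text
t: 23.95
ee_pos: [0.3943, -0.2583, 0.0126]
eef_rot: [0.706, -0.056, 0.055, -0.704]
ft_force: [3.3, -0.9, 3.8]
width: 0.29
```

Request:
drive_tool(rows=[0, 0, 0, 0, 0, 0, 0, 0, 0, 0, 0, 0, 0, 0, 0, 0, 0, 0, 0, 0, 0, 0, 0, 0, 0, 0, 0, 0, 0, 0, 0, 0, 0, 0, 0, 0], hand=0.45)

```text
t: 24.55
ee_pos: [0.3938, -0.2577, 0.0121]
eef_rot: [0.705, -0.056, 0.055, -0.704]
ft_force: [0.2, -0.1, -0.3]
width: 0.546
```

Request:
drive_tool(rows=[0, -40, 0, 0, 0, 0, 0, -85, 0, 0, 0, 0, 0, -130, 0, 0, 0, 0, 0, -175, 0, 0, 0, 0, 0, -175, 0, 0, 0, 0])

```text
t: 25.05
ee_pos: [0.3956, -0.2589, 0.1923]
eef_rot: [0.708, -0.053, 0.057, -0.702]
ft_force: [0.4, 0.1, -0.5]
width: 0.548
```

```bash
python3 - <<'E'
from h import *
stat()
c=snap("wrist","pics/w20.png");snap("side","pics/s20.png");crop("pics/s20.png","pics/s20a.png",270,160,430,320,4)
to([.50,.0,.25],Rdown(90.5))
to([.638,.024,.2],Rdown(90.5))
E
```

```text
t 25.05 p [ 0.3956 -0.2589  0.1923] q [-0.83  0.29  1.6  -0.    1.24 -2.24] F [ 0.4  0.1 -0.5] w 0.548
[[0.988, 0.005, 0.156], [-0.156, -0.009, 0.988], [0.006, -1.0, -0.008]]
from [ 0.3941 -0.2574  0.1874] shift [ 64.4 -63.3 270.7] turn [ 0.13 -9.48 -0.05] rows 6.0
from [ 0.3941 -0.2574  0.1874] shift [197.  -13.5 316. ] turn [ 0.13 -9.48 -0.05] rows 8.0
```

View pics/s20a.png

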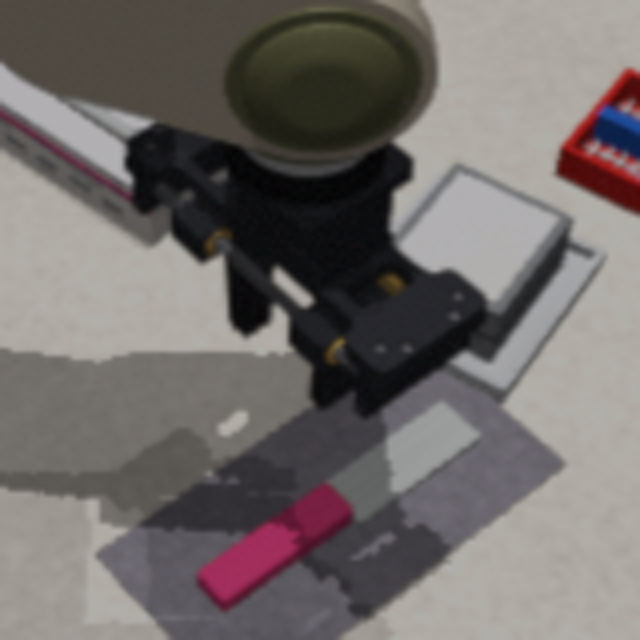

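Request:
drive_tool(rows=[20, -14, 33, 0, 8, 0, 40, -14, 66, 0, 16, 0, 60, -14, 99, 0, 24, 0, 80, -14, 132, 0, 32, 0, 100, -14, 165, 0, 40, 0, 120, -14, 198, 0, 48, 0, 140, -14, 231, 0, 56, 0, 160, -14, 264, 0, 64, 0, 180, -14, 297, 0, 72, 0, 197, -14, 316, 0, 80, 0], hand=0.59)

```text
t: 26.15
ee_pos: [0.6385, 0.0263, 0.1976]
eef_rot: [0.505, -0.498, 0.495, -0.502]
ft_force: [0.0, -0.3, 0.5]
width: 0.41
```

Request:
drive_tool(rows=[0, 0, 0, 0, 0, 0, 0, 0, 0, 0, 0, 0])

```text
t: 26.35
ee_pos: [0.6375, 0.0239, 0.1981]
eef_rot: [0.507, -0.496, 0.494, -0.503]
ft_force: [-0.5, 0.1, 0.1]
width: 0.414
```

```bash
python3 - <<'E'
from h import *
stat()
c=snap("wrist","pics/w21.png");np.save("w21T.npy",c["T"])
snap("side","pics/s21.png")
E
```

```text
t 26.35 p [0.6375 0.0239 0.1981] q [-0.15  0.57  1.11 -0.    1.47 -0.17] F [-0.5  0.1  0.1] w 0.414
[[0.021, -0.006, 1.0], [-1.0, -0.001, 0.021], [0.001, -1.0, -0.006]]
```

View pics/w21.png

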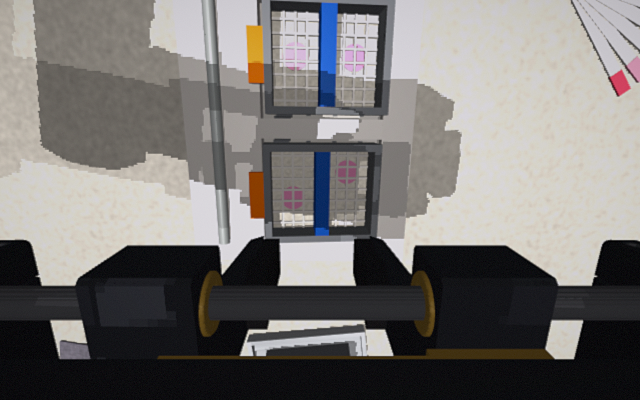

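View pics/s21.png

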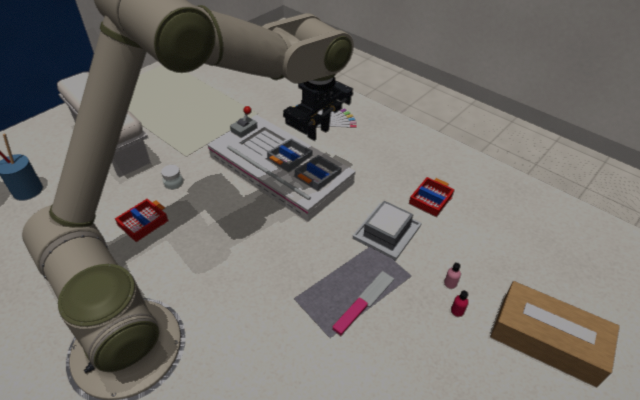

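```bash
python3 - <<'E'
from h import *
Tm=np.load("w21T.npy")
crop("pics/w21.png","pics/w21c.png",240,0,400,250,3.2) if 0 else None
for uv in ((322,153),(322,234),(329,107),(264,240),(378,237),(265,143),(378,145)): print(uv,atz("wrist",uv,.068,Tm).round(4))
to([.6395,.0245,.12],Rdown(.8)*R.from_rotvec(np.radians([-4,0,0])))
E
```

```text
(322, 153) [0.6405 0.0618 0.068 ]
(322, 234) [ 0.6424 -0.0099  0.068 ]
(329, 107) [0.6452 0.0987 0.068 ]
(264, 240) [ 0.5905 -0.0168  0.068 ]
(378, 237) [ 0.6924 -0.0116  0.068 ]
(265, 143) [0.5931 0.069  0.068 ]
(378, 145) [0.6867 0.0694 0.068 ]
from [0.6373 0.0231 0.1993] shift [-1.4 79.3  2.5] turn [-3.76  0.27  0.07] rows 2.0
```

Request:
drive_tool(rows=[-1, 50, 3, -2, 0, 0, -1, 95, 3, -4, 0, 0, -1, 115, 3, -4, 0, 0, -1, 115, 3, -4, 0, 0])

```text
t: 26.85
ee_pos: [0.6389, 0.024, 0.0821]
eef_rot: [0.524, -0.515, 0.476, -0.484]
ft_force: [0.5, -0.1, -0.2]
width: 0.411
```

```bash
python3 - <<'E'
from h import *
stat()
c=snap("wrist","pics/w22.png")
snap("side","pics/s22.png");crop("pics/s22.png","pics/s22a.png",250,90,370,190,6)
E
```

```text
t 26.85 p [0.6389 0.024  0.0821] q [-0.14  0.71  1.2  -0.01  1.31 -0.16] F [ 0.5 -0.1 -0.2] w 0.411
[[0.018, -0.078, 0.997], [-1.0, -0.001, 0.017], [0.0, -0.997, -0.078]]
```

View pics/w22.png

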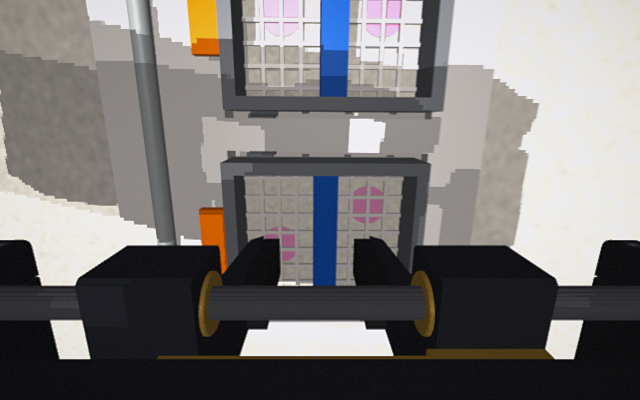

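View pics/s22a.png

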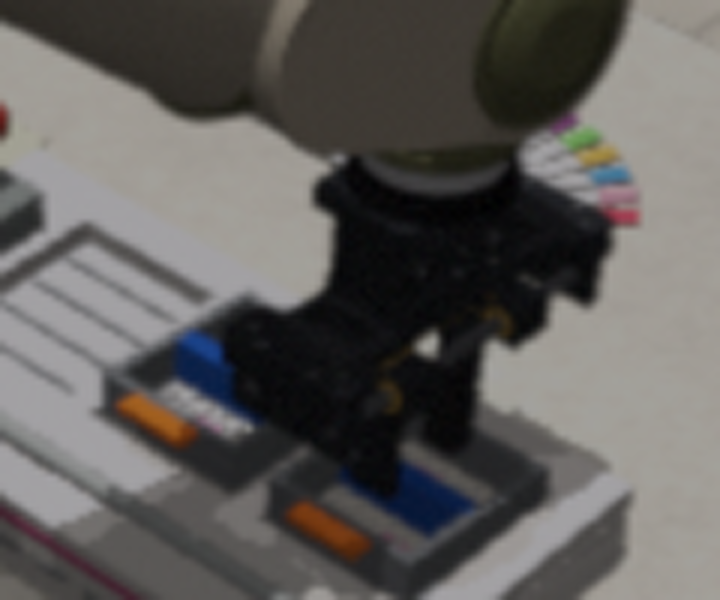

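Request:
drive_tool(rows=[0, 0, 3, 0, 0, 0, 0, 12, 2, 0, 0, 0, 0, 21, 1.4, 0, 0, 0, 0, 25, 1, 0, 0, 0, 0, 25, 1, 0, 0, 0])

```text
t: 27.45
ee_pos: [0.6396, 0.0248, 0.0595]
eef_rot: [0.523, -0.513, 0.477, -0.485]
ft_force: [0.3, 0.6, 0.0]
width: 0.41
```

```bash
python3 - <<'E'
from h import *
stat()
c=snap("wrist","pics/w23.png")
E
```

```text
t 27.45 p [0.6396 0.0248 0.0595] q [-0.14  0.74  1.22 -0.01  1.26 -0.15] F [0.3 0.6 0. ] w 0.41
[[0.018, -0.073, 0.997], [-1.0, -0.002, 0.018], [0.001, -0.997, -0.073]]
```

View pics/w23.png

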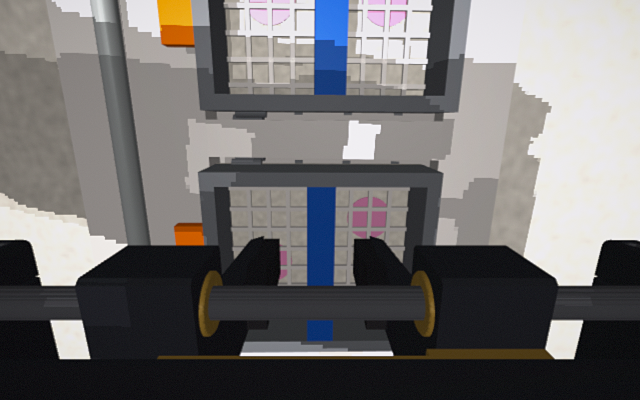

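Request:
drive_tool(rows=[0, 3, 0.8, 0, 0, 0, 0, 3, 0.8, 0, 0, 0])

```text
t: 27.7
ee_pos: [0.6407, 0.0248, 0.0571]
eef_rot: [0.523, -0.513, 0.478, -0.486]
ft_force: [-0.0, 0.9, 0.2]
width: 0.407
```

Request:
drive_tool(rows=[0, 0, 0, 0, 0, 0, 0, 0, 0, 0, 0, 0, 0, 0, 0, 0, 0, 0, 0, 0, 0, 0, 0, 0, 0, 0, 0, 0, 0, 0, 0, 0, 0, 0, 0, 0], hand=1)

```text
t: 28.3
ee_pos: [0.6408, 0.0249, 0.0574]
eef_rot: [0.522, -0.513, 0.478, -0.486]
ft_force: [0.2, 1.8, 1.0]
width: 0.132
```

```bash
python3 - <<'E'
from h import *
stat()
snap("side","pics/s24.png");crop("pics/s24.png","pics/s24a.png",250,90,370,190,6)
E
```

```text
t 28.3 p [0.6408 0.0249 0.0574] q [-0.14  0.74  1.22 -0.01  1.25 -0.15] F [0.2 1.8 1. ] w 0.132
[[0.018, -0.071, 0.997], [-1.0, -0.002, 0.018], [0.001, -0.997, -0.071]]
```

View pics/s24a.png

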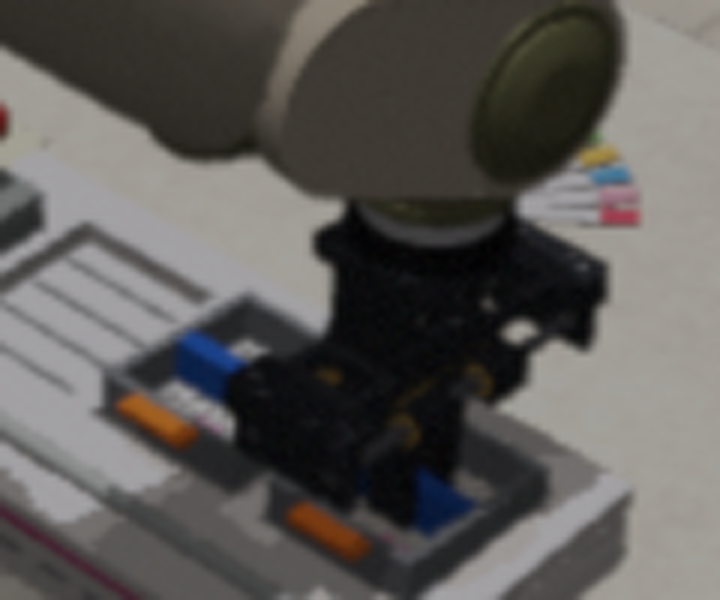

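Request:
drive_tool(rows=[0, -4, 0.3, 0, 0, 0, 0, -9, 0.6, 0, 0, 0, 0, -16, 1.1, 0, 0, 0, 0, -26, 1.9, 0, 0, 0, 0, -45, 3, 2, 0, 0, 0, -75, 5, 4, 0, 0, 0, -110, 8, 4, 0, 0, 0, -130, 9, 4, 0, 0, 0, -130, 9, 4, 0, 0])

```text
t: 29.25
ee_pos: [0.6602, 0.0251, 0.191]
eef_rot: [-0.503, 0.493, -0.498, 0.506]
ft_force: [-0.4, -0.2, -2.4]
width: 0.132
```

```bash
python3 - <<'E'
from h import *
stat()
snap("side","pics/s25.png")
c=snap("wrist","pics/w25.png")
to([.6325,-.222,.19],Rdown(5.8))
E
```

```text
t 29.25 p [0.6602 0.0251 0.191 ] q [-0.14  0.61  1.05 -0.    1.47 -0.16] F [-0.4 -0.2 -2.4] w 0.132
[[0.018, 0.007, 1.0], [-1.0, -0.002, 0.018], [0.002, -1.0, 0.007]]
from [0.6586 0.0253 0.1864] shift [246.8  -3.3 -30.5] turn [ 0.08 -4.78  0.07] rows 5.0
```

View pics/s25.png

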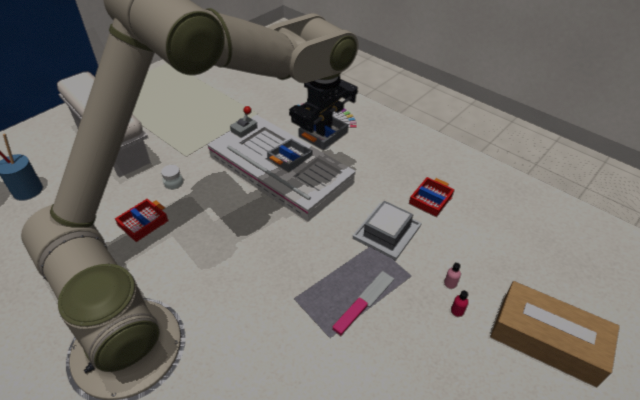

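View pics/w25.png

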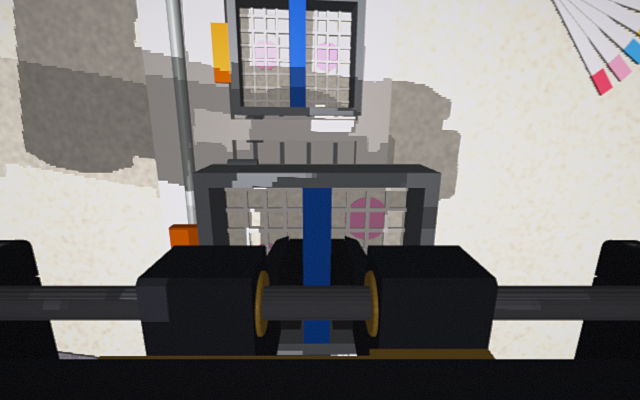

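Request:
drive_tool(rows=[45, -3, -5, 0, -1, 0, 95, -3, -10, 0, -2, 0, 145, -3, -17, 0, -3, 0, 195, -3, -24, 0, -4, 0, 230, -3, -29, 0, -4.8, 0, 247, -3, -30.5, 0, -4.8, 0, 247, -3, -30.5, 0, -4.8, 0, 247, -3, -30.5, 0, -4.8, 0])

```text
t: 30.15
ee_pos: [0.6328, -0.2211, 0.1888]
eef_rot: [0.526, -0.475, 0.473, -0.524]
ft_force: [1.2, -0.6, -1.5]
width: 0.136
```

```bash
python3 - <<'E'
from h import *
stat()
c=snap("wrist","pics/w26.png");np.save("w26T.npy",c["T"])
snap("side","pics/s26.png");crop("pics/s26.png","pics/s26a.png",320,110,480,230,5)
snap("top","pics/t26.png");crop("pics/t26.png","pics/t26a.png",320,100,440,200,6)
E
```

```text
t 30.15 p [ 0.6328 -0.2211  0.1888] q [-0.51  0.64  1.02 -0.    1.49 -0.61] F [ 1.2 -0.6 -1.5] w 0.136
[[0.102, -0.003, 0.995], [-0.995, 0.0, 0.102], [-0.0, -1.0, -0.003]]
```

View pics/w26.png

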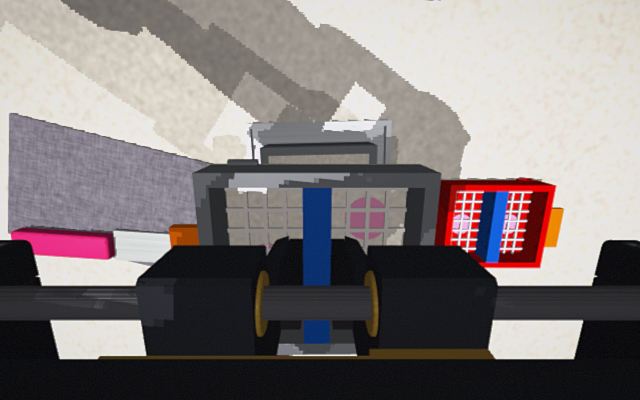

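View pics/s26a.png

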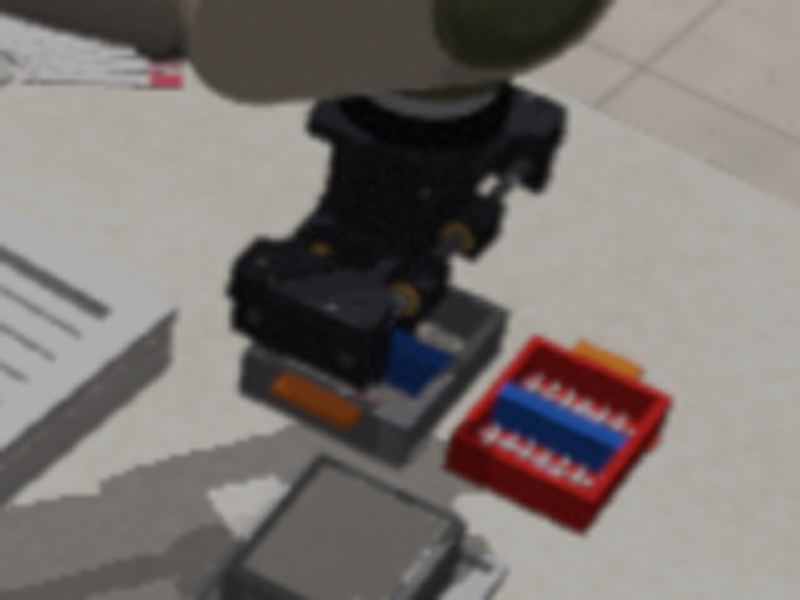

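Request:
drive_tool(rows=[0, 35, 2, 0, 0.5, 0, 0, 70, 2, 0, 0.5, 0, 0, 90, 2, 0, 0.5, 0, 0, 97, 2, 0, 0.5, 0, 0, 97, 2, 0, 0.5, 0])

```text
t: 30.8
ee_pos: [0.6348, -0.2213, 0.0923]
eef_rot: [0.524, -0.477, 0.475, -0.522]
ft_force: [0.2, -0.1, -1.8]
width: 0.13
```

```bash
python3 - <<'E'
from h import *
stat()
c=snap("wrist","pics/w27.png")
snap("side","pics/s27.png");crop("pics/s27.png","pics/s27a.png",340,150,460,250,6)
E
```

```text
t 30.8 p [ 0.6348 -0.2213  0.0923] q [-0.51  0.72  1.14 -0.    1.28 -0.6 ] F [ 0.2 -0.1 -1.8] w 0.13
[[0.094, -0.003, 0.996], [-0.996, -0.001, 0.094], [0.0, -1.0, -0.003]]
```

View pics/w27.png

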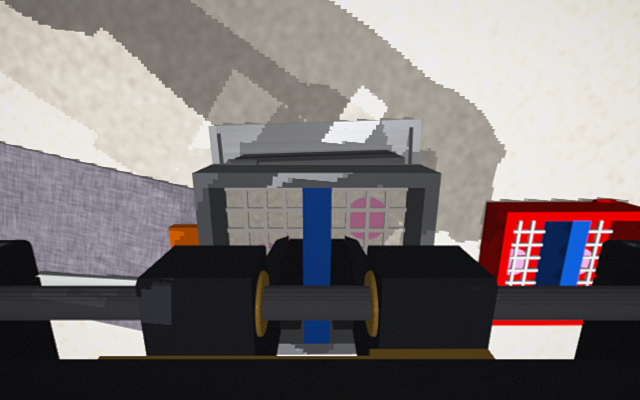

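View pics/s27a.png

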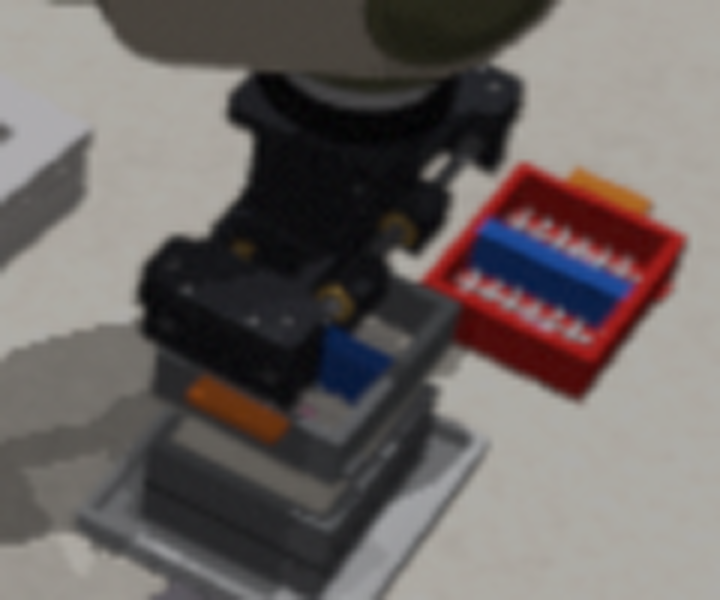

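Request:
drive_tool(rows=[0, 4, 0, 0, 0, 0, 0, 8, 0, 0, 0, 0, 0, 11, 0, 0, 0, 0, 0, 12, 0, 0, 0, 0, 0, 12, 0, 0, 0, 0])

```text
t: 31.4
ee_pos: [0.6346, -0.2222, 0.0805]
eef_rot: [0.523, -0.477, 0.476, -0.522]
ft_force: [0.3, -0.3, -2.2]
width: 0.134
```

Request:
drive_tool(rows=[0, 1.5, 0, 0, 0, 0, 0, 3, 0, 0, 0, 0, 0, 3, 0, 0, 0, 0])

```text
t: 31.7
ee_pos: [0.6345, -0.2222, 0.0774]
eef_rot: [0.523, -0.477, 0.476, -0.522]
ft_force: [0.1, -0.0, -2.6]
width: 0.134
```

Request:
drive_tool(rows=[0, 1.5, 0, 0, 0, 0, 0, 3, 0, 0, 0, 0, 0, 3, 0, 0, 0, 0])

```text
t: 32.0
ee_pos: [0.6345, -0.2222, 0.0743]
eef_rot: [0.523, -0.477, 0.476, -0.522]
ft_force: [-0.4, -0.4, -1.7]
width: 0.129
```

Request:
drive_tool(rows=[0, 1.5, 0, 0, 0, 0, 0, 3, 0, 0, 0, 0, 0, 3, 0, 0, 0, 0])

```text
t: 32.3
ee_pos: [0.6345, -0.2222, 0.0714]
eef_rot: [0.523, -0.477, 0.476, -0.522]
ft_force: [0.3, -0.2, -2.0]
width: 0.133
```

Request:
drive_tool(rows=[0, 1, 0, 0, 0, 0, 0, 2, 0, 0, 0, 0, 0, 2, 0, 0, 0, 0])

```text
t: 32.6
ee_pos: [0.6347, -0.2223, 0.0699]
eef_rot: [0.523, -0.476, 0.476, -0.522]
ft_force: [-0.6, -0.1, -0.4]
width: 0.134
```

Request:
drive_tool(rows=[0, 1, 0, 0, 0, 0, 0, 2, 0, 0, 0, 0, 0, 2, 0, 0, 0, 0])

```text
t: 32.9
ee_pos: [0.6347, -0.2224, 0.0694]
eef_rot: [0.523, -0.476, 0.477, -0.522]
ft_force: [-5.4, 2.0, 9.9]
width: 0.13
```

Request:
drive_tool(rows=[0, -1.2, 0, 0, 0, 0, 0, -1.2, 0, 0, 0, 0])

```text
t: 33.1
ee_pos: [0.6347, -0.2223, 0.0694]
eef_rot: [0.523, -0.476, 0.476, -0.522]
ft_force: [-2.4, 0.0, 4.2]
width: 0.133
```

Request:
drive_tool(rows=[0, 0, 0, 0, 0, 0, 0, 0, 0, 0, 0, 0, 0, 0, 0, 0, 0, 0, 0, 0, 0, 0, 0, 0, 0, 0, 0, 0, 0, 0], hand=0.59)

```text
t: 33.6
ee_pos: [0.6346, -0.2222, 0.0687]
eef_rot: [0.523, -0.477, 0.476, -0.522]
ft_force: [-0.8, 0.2, -0.9]
width: 0.409
```

```bash
python3 - <<'E'
from h import *
stat()
c=snap("wrist","pics/w28.png")
E
```

```text
t 33.6 p [ 0.6346 -0.2222  0.0687] q [-0.51  0.75  1.16 -0.    1.24 -0.6 ] F [-0.8  0.2 -0.9] w 0.409
[[0.093, -0.002, 0.996], [-0.996, -0.001, 0.093], [0.001, -1.0, -0.002]]
```

View pics/w28.png

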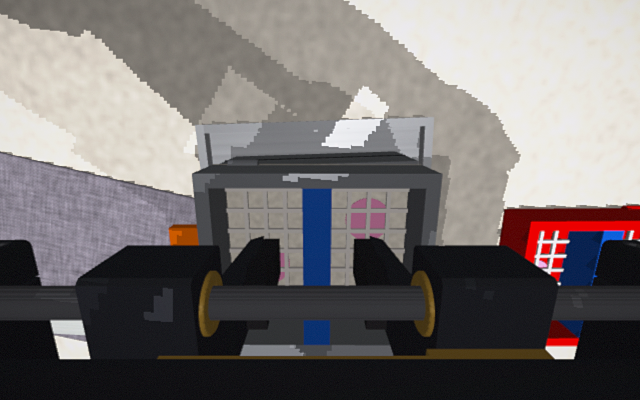

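Request:
drive_tool(rows=[0, -25, 0, 0, 0, 0, 0, -70, 0, 0, 0, 0, 0, -115, 0, 0, 0, 0, 0, -130, 0, 0, 0, 0])

```text
t: 34.05
ee_pos: [0.6359, -0.2225, 0.2043]
eef_rot: [0.523, -0.474, 0.479, -0.523]
ft_force: [0.6, -0.2, 0.3]
width: 0.412
```

```bash
python3 - <<'E'
from h import *
stat()
snap("side","pics/s29.png");crop("pics/s29.png","pics/s29a.png",340,150,460,250,6)
to([.640,.1345,.19],Rdown(.8)*R.from_rotvec(np.radians([-4,0,0])))
E
```

```text
t 34.05 p [ 0.6359 -0.2225  0.2043] q [-0.51  0.63  0.99 -0.    1.52 -0.6 ] F [ 0.6 -0.2  0.3] w 0.412
[[0.093, 0.005, 0.996], [-0.996, -0.005, 0.093], [0.006, -1.0, 0.005]]
from [ 0.636  -0.2227  0.2047] shift [-355.3   12.8   37. ] turn [-4.31  4.51  0.49] rows 8.0
```

View pics/s29a.png

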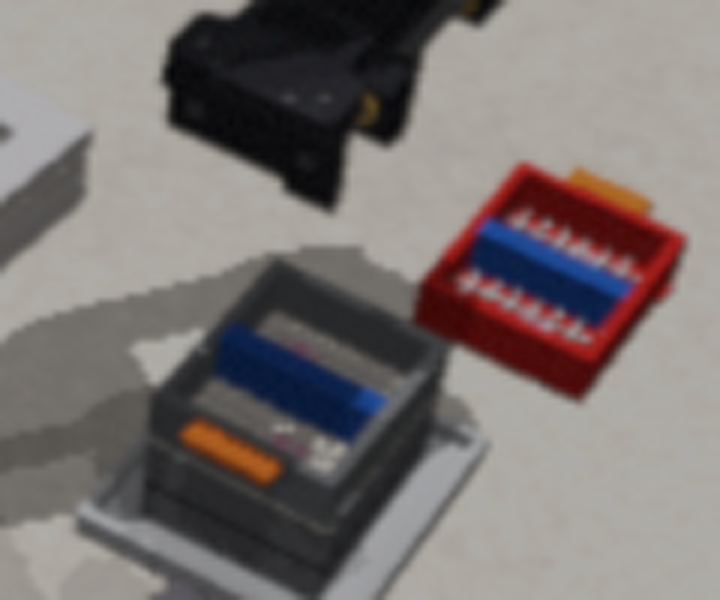

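Cassette C sits neatly on the pile, flush on all sides. On to B.

Request:
drive_tool(rows=[-45, 0, 5, 0, 0.5, 0, -95, 0, 10, 0, 1, 0, -145, 0, 15, -1, 2, 0, -195, 0, 20, -2, 3, 0, -245, 5, 25, -3, 4, 0, -295, 10, 31, -4, 4.5, 0, -335, 12, 35, -4.3, 4.5, 0.4, -355, 13, 37, -4.3, 4.5, 0.4, -355, 13, 37, -4.3, 4.5, 0.4, -355, 13, 37, -4.3, 4.5, 0.4])

```text
t: 35.1
ee_pos: [0.6386, 0.1345, 0.1846]
eef_rot: [0.522, -0.516, 0.476, -0.484]
ft_force: [-0.2, -0.0, -0.6]
width: 0.406
```

```bash
python3 - <<'E'
from h import *
stat()
to([.640,.1345,.082],Rdown(.8)*R.from_rotvec(np.radians([-4,0,0])))
E
```

```text
t 35.1 p [0.6386 0.1345 0.1846] q [0.03 0.64 1.02 0.   1.56 0.01] F [-0.2 -0.  -0.6] w 0.406
[[0.014, -0.078, 0.997], [-1.0, 0.001, 0.015], [-0.002, -0.997, -0.078]]
from [0.6386 0.1345 0.1846] shift [  0.2 102.1   9.4] turn [ 0.49  0.04 -0.14] rows 3.0
```

Request:
drive_tool(rows=[0, 45, 4, 0, 0, 0, 0, 85, 8, 0, 0, 0, 0, 102, 9.4, 0, 0, 0, 0, 102, 9.4, 0, 0, 0])

```text
t: 35.5
ee_pos: [0.6392, 0.1333, 0.08]
eef_rot: [0.523, -0.518, 0.475, -0.482]
ft_force: [-0.5, -0.3, -0.7]
width: 0.41
```

```bash
python3 - <<'E'
from h import *
stat()
c=snap("wrist","pics/w30.png")
to([.641,.1345,.057])
E
```

```text
t 35.5 p [0.6392 0.1333 0.08  ] q [0.02 0.74 1.15 0.   1.34 0.01] F [-0.5 -0.3 -0.7] w 0.41
[[0.012, -0.083, 0.996], [-1.0, 0.001, 0.012], [-0.002, -0.997, -0.083]]
from [0.6402 0.1336 0.0823] shift [-0.8 25.2  2.8] turn [0. 0. 0.] rows 1.0
```

View pics/w30.png

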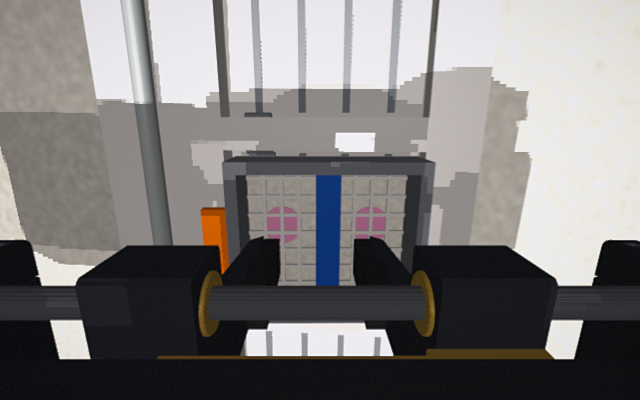

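Request:
drive_tool(rows=[0, 0, 2.5, 0, 0, 0, -0.5, 12, 4, 0, 0, 0, -0.8, 21, 4, 0, 0, 0, -0.8, 25, 4.3, 0, 0, 0, -0.8, 25, 4.3, 0, 0, 0])

```text
t: 36.05
ee_pos: [0.6422, 0.136, 0.0569]
eef_rot: [0.522, -0.516, 0.476, -0.484]
ft_force: [0.7, 0.4, 0.3]
width: 0.412
```

```bash
python3 - <<'E'
from h import *
stat()
c=snap("wrist","pics/w31.png")
E
```

```text
t 36.05 p [0.6422 0.136  0.0569] q [0.03 0.77 1.16 0.   1.29 0.01] F [0.7 0.4 0.3] w 0.412
[[0.014, -0.079, 0.997], [-1.0, 0.002, 0.014], [-0.003, -0.997, -0.079]]
```

View pics/w31.png

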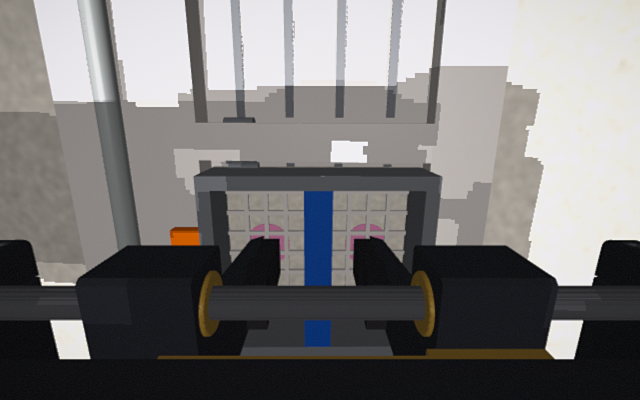

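Request:
drive_tool(rows=[0, 0, 0, 0, 0, 0, 0, 0, 0, 0, 0, 0, 0, 0, 0, 0, 0, 0, 0, 0, 0, 0, 0, 0, 0, 0, 0, 0, 0, 0, 0, 0, 0, 0, 0, 0], hand=1)

```text
t: 36.7
ee_pos: [0.6427, 0.1361, 0.058]
eef_rot: [0.522, -0.516, 0.476, -0.485]
ft_force: [-0.7, 1.1, 3.2]
width: 0.132
```

Request:
drive_tool(rows=[0, -4, 0.3, 0, 0, 0, 0, -9, 0.6, 0, 0, 0, 0, -16, 1.1, 0, 0, 0, 0, -26, 1.9, 0, 0, 0, 0, -45, 3, 2, 0, 0, 0, -75, 5, 4, 0, 0, 0, -110, 8, 4.5, 0, 0, 0, -150, 11, 4.5, 0, 0, 0, -150, 11, 4.5, 0, 0])

```text
t: 37.6
ee_pos: [0.6674, 0.136, 0.2144]
eef_rot: [-0.499, 0.493, -0.5, 0.508]
ft_force: [0.3, -0.5, -1.1]
width: 0.132
```

```bash
python3 - <<'E'
from h import *
stat()
c=snap("wrist","pics/w32.png")
to([.6347,-.2215,.20],Rdown(5.5))
E
```

```text
t 37.6 p [0.6674 0.136  0.2144] q [0.03 0.63 0.95 0.   1.54 0.01] F [ 0.3 -0.5 -1.1] w 0.132
[[0.014, 0.016, 1.0], [-1.0, 0.003, 0.014], [-0.003, -1.0, 0.016]]
from [0.6662 0.136  0.2107] shift [357.    9.3 -36.6] turn [-0.58 -4.69 -0.14] rows 8.0
```

View pics/w32.png

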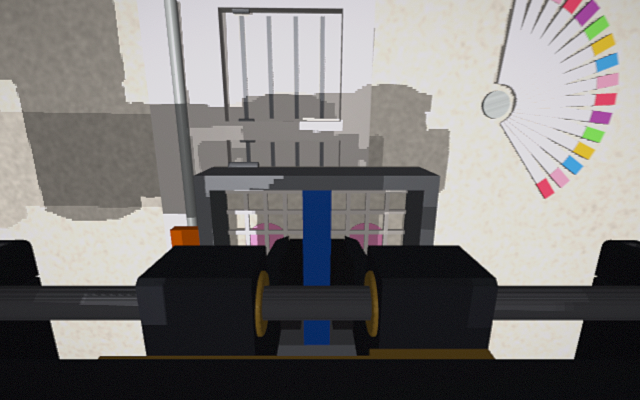

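Request:
drive_tool(rows=[45, 0, -4, 0, 0, 0, 95, 0, -8, 0, -1, 0, 145, 0, -13, 0, -2, 0, 195, 0, -18, 0, -3, 0, 245, 3, -23, 0, -4, 0, 295, 6, -30, 0, -4.7, 0, 335, 9, -35, -0.6, -4.7, 0, 357, 9, -36.6, -0.6, -4.7, 0, 357, 9, -36.6, -0.6, -4.7, 0, 357, 9, -36.6, -0.6, -4.7, 0])

```text
t: 38.65
ee_pos: [0.6332, -0.2213, 0.1956]
eef_rot: [0.525, -0.479, 0.472, -0.522]
ft_force: [-0.1, 0.1, -2.7]
width: 0.135
```

```bash
python3 - <<'E'
from h import *
stat()
to([.6347,-.2212,.115],Rdown(5.4))
E
```

```text
t 38.65 p [ 0.6332 -0.2213  0.1956] q [-0.51  0.64  1.   -0.    1.52 -0.61] F [-0.1  0.1 -2.7] w 0.135
[[0.095, -0.01, 0.995], [-0.995, 0.003, 0.095], [-0.004, -1.0, -0.01]]
from [ 0.6332 -0.2213  0.1956] shift [ 0.4 80.6  2.3] turn [ 0.56  0.07 -0.24] rows 2.0
```

Request:
drive_tool(rows=[0, 40, 1, 0.3, 0, 0, 0, 70, 2, 0.5, 0, 0, 0, 80, 2.3, 0.5, 0, 0, 0, 80, 2.3, 0.5, 0, 0])

```text
t: 39.05
ee_pos: [0.6349, -0.2198, 0.1153]
eef_rot: [-0.523, 0.477, -0.473, 0.524]
ft_force: [0.2, -0.7, -2.9]
width: 0.135
```

```bash
python3 - <<'E'
from h import *
stat()
c=snap("wrist","pics/w33.png")
snap("side","pics/s33.png");crop("pics/s33.png","pics/s33a.png",340,140,460,250,6)
E
```

```text
t 39.05 p [ 0.6349 -0.2198  0.1153] q [-0.51  0.7   1.11  0.    1.34 -0.61] F [ 0.2 -0.7 -2.9] w 0.135
[[0.097, -0.003, 0.995], [-0.995, 0.004, 0.097], [-0.005, -1.0, -0.002]]
```

View pics/w33.png

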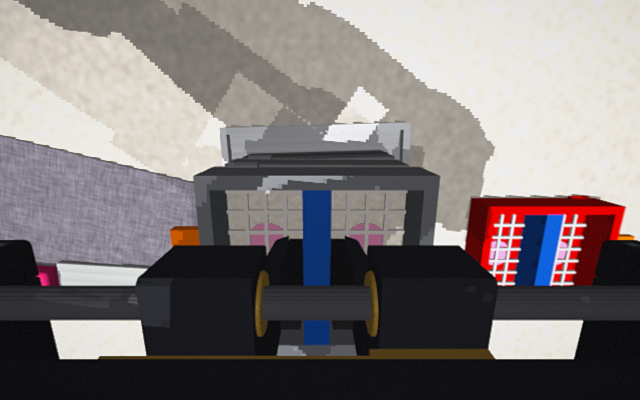

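View pics/s33a.png

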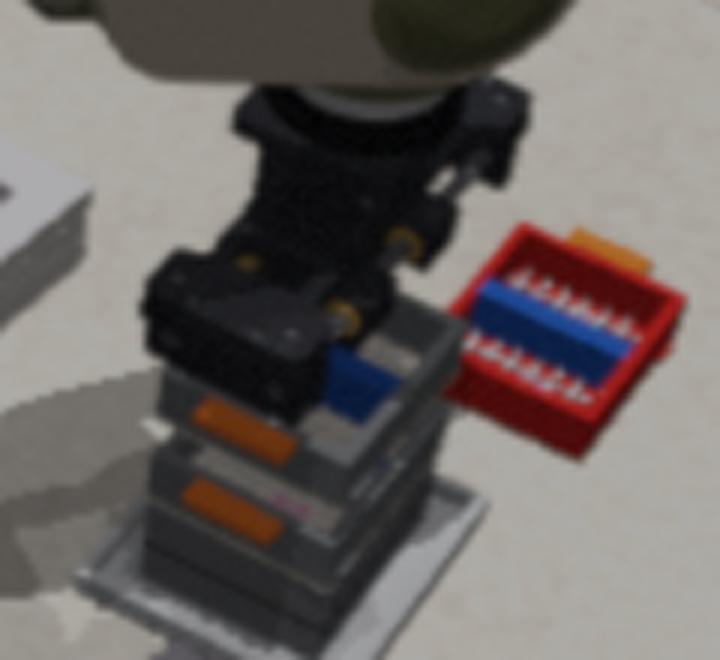

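Request:
drive_tool(rows=[1, 4, 0, 0, 0, 0, 1.3, 8, 0, 0, 0, 0, 1.3, 12, 0, 0, 0, 0, 1.3, 13, 0, 0, 0, 0, 1.3, 13, 0, 0, 0, 0])

```text
t: 39.65
ee_pos: [0.6352, -0.2224, 0.1032]
eef_rot: [-0.523, 0.476, -0.474, 0.524]
ft_force: [0.2, 0.1, -1.5]
width: 0.134
```

Request:
drive_tool(rows=[0, 1, 0, 0, 0, 0, 0, 2, 0, 0, 0, 0, 0, 2, 0, 0, 0, 0])

```text
t: 39.95
ee_pos: [0.6352, -0.2224, 0.1012]
eef_rot: [-0.523, 0.476, -0.475, 0.524]
ft_force: [-0.2, 0.4, -2.3]
width: 0.132
```

Request:
drive_tool(rows=[0, 1, 0, 0, 0, 0, 0, 2, 0, 0, 0, 0, 0, 2, 0, 0, 0, 0])

```text
t: 40.25
ee_pos: [0.6352, -0.2223, 0.0992]
eef_rot: [-0.523, 0.476, -0.474, 0.524]
ft_force: [-0.4, -0.7, -2.8]
width: 0.133
```

Request:
drive_tool(rows=[0, 0.8, 0, 0, 0, 0, 0, 1.5, 0, 0, 0, 0, 0, 1.5, 0, 0, 0, 0])

```text
t: 40.55
ee_pos: [0.6353, -0.2224, 0.0983]
eef_rot: [-0.523, 0.476, -0.475, 0.524]
ft_force: [-2.1, 0.3, 1.5]
width: 0.131
```

Request:
drive_tool(rows=[0, 0.8, 0, 0, 0, 0, 0, 1.5, 0, 0, 0, 0, 0, 1.5, 0, 0, 0, 0])

```text
t: 40.85
ee_pos: [0.6354, -0.2225, 0.0982]
eef_rot: [-0.523, 0.476, -0.475, 0.524]
ft_force: [-5.4, 1.9, 9.8]
width: 0.133
```

Contact at TCP 98 mm as predicted. Ease off, release, rise.

Request:
drive_tool(rows=[0, -1.3, 0, 0, 0, 0, 0, -1.3, 0, 0, 0, 0])

```text
t: 41.05
ee_pos: [0.6354, -0.2225, 0.0982]
eef_rot: [-0.523, 0.476, -0.475, 0.524]
ft_force: [-3.0, 0.1, 5.0]
width: 0.135
```

Request:
drive_tool(rows=[0, 0, 0, 0, 0, 0, 0, 0, 0, 0, 0, 0, 0, 0, 0, 0, 0, 0, 0, 0, 0, 0, 0, 0, 0, 0, 0, 0, 0, 0], hand=0.59)

```text
t: 41.55
ee_pos: [0.6353, -0.2224, 0.0975]
eef_rot: [-0.523, 0.476, -0.475, 0.524]
ft_force: [-0.1, 0.6, -0.5]
width: 0.409
```

Request:
drive_tool(rows=[0, -20, 0, 0, 0, 0, 0, -50, 0, 0, 0, 0, 0, -90, 0, 0, 0, 0, -30, -130, 0, 0, 0, 0, -80, -140, 0, 0, 0, 0, -130, -140, 0, 0, 0, 0, -180, -140, -20, 0, 0, 0, -230, -140, -50, 0, 0, 0, -260, -140, -80, 0, 0, 0, -260, -140, -80, 0, 0, 0])

```text
t: 42.55
ee_pos: [0.5273, 0.0318, 0.239]
eef_rot: [-0.524, 0.476, -0.473, 0.525]
ft_force: [-0.0, 0.7, 0.2]
width: 0.407
```

```bash
python3 - <<'E'
from h import *
stat()
snap("side","pics/s34.png");crop("pics/s34.png","pics/s34a.png",220,90,480,290,3)
snap("top","pics/t34.png");crop("pics/t34.png","pics/t34a.png",165,110,480,280,2.5)
E
```

```text
t 42.55 p [0.5273 0.0318 0.239 ] q [-0.17  0.35  1.37  0.    1.42 -0.27] F [-0.   0.7  0.2] w 0.407
[[0.1, -0.002, 0.995], [-0.995, 0.004, 0.1], [-0.004, -1.0, -0.001]]
```

View pics/s34a.png

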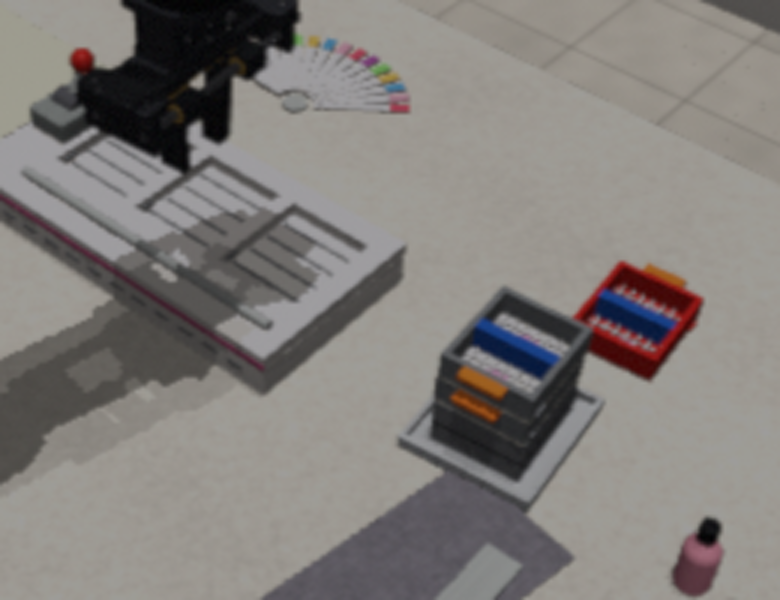

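View pics/t34a.png

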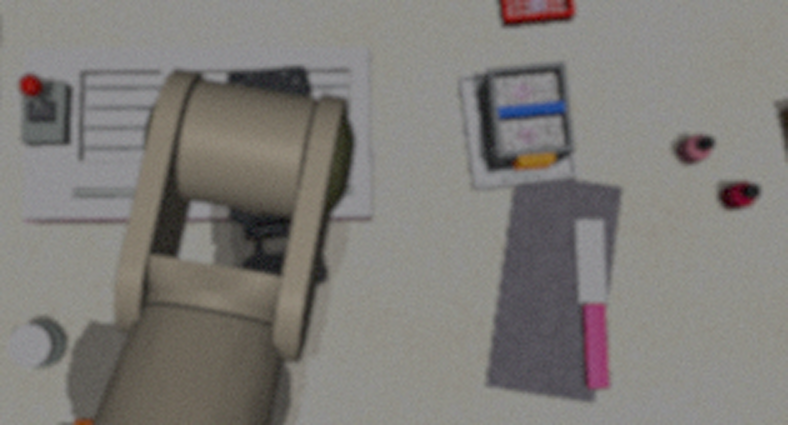

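```bash
python3 - <<'E'
from h import *
snap("side","pics/s35.png");crop("pics/s35.png","pics/s35a.png",290,220,450,340,5)
t=lambda u,v:(165+u/2.5,110+v/2.5)
print("join",atz("top",t(594,303),.01),"tip",atz("top",t(590,219),.007),"end",atz("top",t(597,388),.019))
c=[t(513,180),t(620,186),t(487,385),t(593,400)]
M=[atz("top",x,.003) for x in c];print(np.round(M,4),np.mean(M,0))
E
```

```text
join [ 0.42150165 -0.30987648  0.01      ] tip [ 0.52177796 -0.30740206  0.007     ] end [ 0.32271128 -0.30976706  0.019     ]
[[ 0.5691 -0.2159  0.003 ]
 [ 0.5622 -0.3452  0.003 ]
 [ 0.3246 -0.1829  0.003 ]
 [ 0.3073 -0.3083  0.003 ]] [ 0.44080297 -0.26310193  0.003     ]
```

View pics/s35a.png

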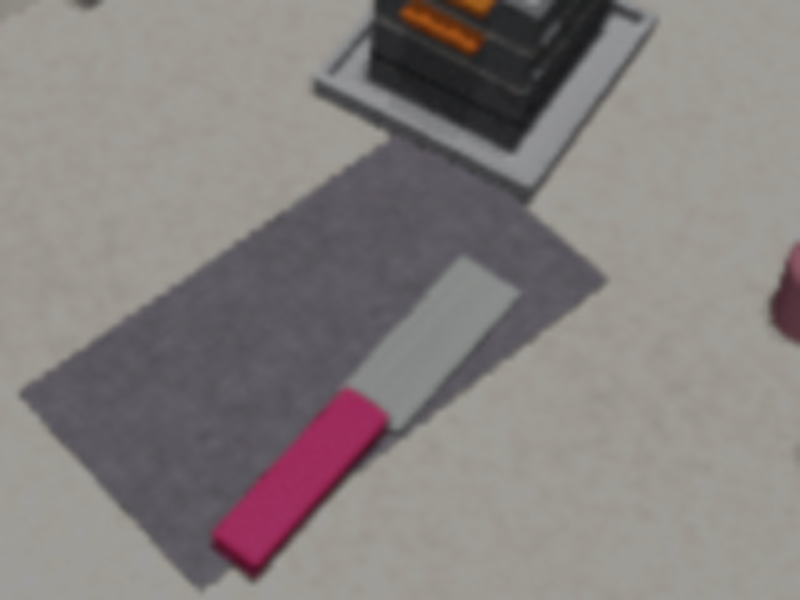

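```bash
python3 - <<'E'
from h import *
crop("pics/s35.png","pics/s36a.png",350,170,440,270,6);crop("pics/t34.png","pics/t36a.png",340,125,410,195,8)
E
```

```text
(no output)
```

View pics/s36a.png

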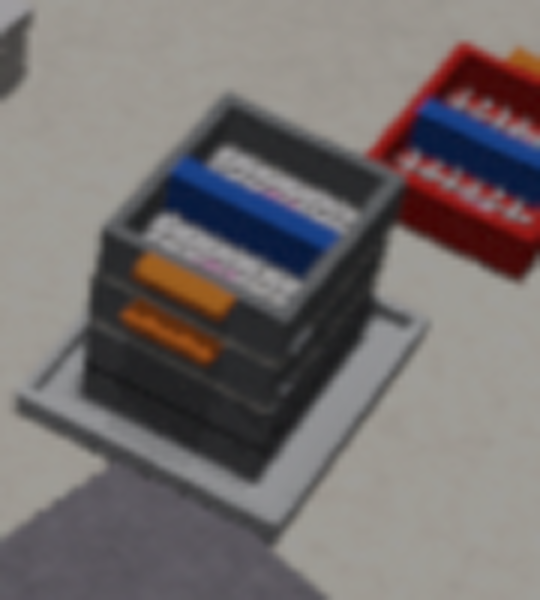

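View pics/t36a.png

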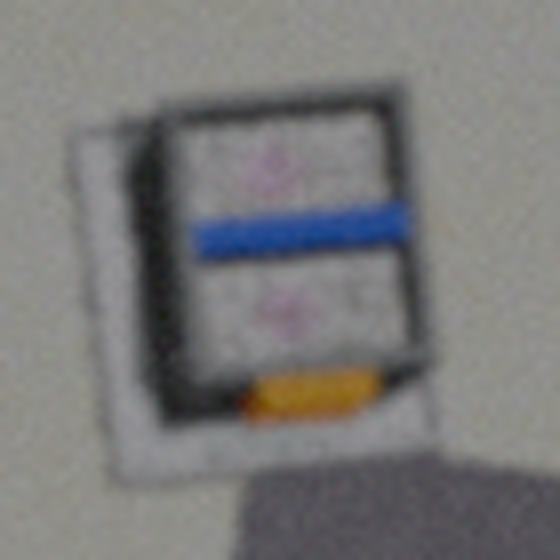

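```bash
python3 - <<'E'
from h import *
t=lambda u,v:(340+u/8,125+v/8)
s=lambda u,v:(350+u/6,170+v/6)
a=tri([ray("top",t(194,238)),ray("side",s(174,166))]);b=tri([ray("top",t(410,220)),ray("side",s(338,242))])
print(a,b,(a[0]+b[0])/2)
from plant import bot
bot.close_job()
E
```

```text
(array([ 0.63089209, -0.18594828,  0.10650931]), np.float64(0.0005090993123326178)) (array([ 0.63788383, -0.26105659,  0.10849976]), np.float64(0.0005976894070456775)) [ 0.63438796 -0.22350243  0.10750454]
the job is handed in; nothing more can be done
```

The job is handed in at about 43 s of the 210 s allowed. Both cassettes that were present, B and C, are stacked on the pile; bay A was empty. No verdict is reported, so what follows rests on my own readings.

- **Fan:** I pushed the switch over first, and the pictures show its red ball still leaning to +x (off). The push ran against the stop with about 50 N at the fingers, and I backed off at once.
- **Cassettes:** I levered C and then B loose with the blade under the tab and over the fulcrum. Each tab stood about 12 mm higher afterwards, and no finger touched a cassette before that. Force readings while prying were small, only a few newtons at the wrist. I judged them loose from the tab height and from how freely they lifted.
- **Placing:** I lifted both by the rib and lowered them until I felt 10 to 12 N. Pile contact came at about 52 mm for C and 28 mm higher for B, which fits one cassette's height.
- **Stack:** In the last check the top cassette's rib centre was at (0.634, -0.2235) at 107 mm. The pile's measured centre was about (0.6325, -0.222), so it is off by about 2 mm. The stack looks flat and square.
- **Pry bar:** I laid it near the mat's centre, and while the arm was elsewhere it was knocked about 45 mm aside. It still lies flat on the mat, about 51 mm from the centre (limit 90 mm), with the edge of the handle slightly over the mat's edge. I left it there.
- **Bystanders:** In the final pictures the bottles and jar look undisturbed, and the gripper touches nothing.

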